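Close and bolt the sticky cover of a sample bath

ROBOT

A 7-joint arm with a two-finger parallel gripper is mounted at the origin on the work surface. World frame = base frame: x ahead of the robot, y to its left, z up, the work surface at z = 0. Lengths are in m, angles in degrees, forces in N, time in s.
With the tool pointing down it reaches from about 0.425 to 0.875 m from the base axis. Payload 4.7 kg.
Tool frame: the origin (TCP) lies between the finger pads; the fingertips stand 8 mm ahead of it and the grasp point (between the pads) lies 11 mm behind it; x points along the fingers, z is the direction in which the jaws open and shut, and the axes are right-handed (so a half turn about x gives the same grasp; the last joint's range is limited). The gripper opens to 87 mm and grips with 3 to 60 N. Pads are 19 mm wide; open, the fingers measure 117 mm over their backs; the gripper's body (75 mm by 190 mm) begins 51 mm behind the grasp point.
Start: joints at [66.927, 18.392, -4.016, 83.108, 1.295, 78.541, -3.26], TCP at [0.263, -0.594, 0.231] pointing down, gripper open.
Joint ranges: [-163.93, 163.93], [-17.29, 119.83], [-79.2, 71.16], [3.27, 140.29], [-89.18, 269.18], [5.43, 117.66], [-154.24, 154.24]. Speed limits (degrees/s): [147.25, 147.25, 180, 180, 180, 180, 180].

INTERFACE

Orientations are given as [roll, pitch, yaw] about the fixed x, y, z axes, in that order (R = Rz(yaw) Ry(pitch) Rx(roll)).
In Python, from cell import telemetry, vision, sign_off gives the robot as it stands. The module is installed in compiled form; this text tells all that it offers.
- The arm moves only by the tool drive_tool, never from a script. Its arguments are lists of equal length, an entry for each row: "offset": the shift along the tool's x, y, z in m, a list of three; "angular": the turn, a rotation vector about the tool's x, y, z in rad, a list of three. A call has 1 to 10 rows; each row is the pose to reach, as a shift and turn from the pose measured when the call began, along the tool's axes at that moment; what a row does not reach only later rows make up. A row lasts 1/8 s, in which the tool goes at most 62.5 mm and 10.7 degrees, less where a joint would pass 70% of its speed; a pose out of reach is approached as far as the arm can. A call with a gripper value outside its range is refused whole. "fingers" is the closure, from -1 (fully open) to 1 (shut), set as the call begins (left out, the last holds). The fingers move at their own pace and stop on an object; "squeeze" is the grip in N (left out, the last holds). Time passes only in rows, so rows that repeat a pose let the fingers close. It gives the time, the measured TCP pose, the force and the opening at its end, in the units of the state.
- telemetry.get_obs(): the state, without advancing time (a new reading comes with each control period).
- vision.read_camera(name): name is "scene" or "top"; returns a dict with "pixels" (420x560x3 uint8, red, green, blue), "intrinsics" (3x3 intrinsics, pixels), "world_from_camera" (4x4, takes a point from camera to world coordinates). Camera axes: x right, y up, looking along -z (the intrinsics and any distortion apply to the point x, -y, -z); pixel columns grow to the right and rows downward; lengths in m; the calibration is good to about 2 mm. A picture is of the moment at which its call begins. There is no depth.
- sign_off(): hands the job in, once; it reports no verdict.
The state is a dict: "time_s": time; "qpos": joint angles; "joint_velocities": joint speeds; "effort": joint torques, N m; "tool_pos": TCP position; "tool_rot": TCP orientation; "force": force on the tool from outside, world axes, zero at the start; "wrist_torque": the same for the moment, N m; "grip_width": finger opening in m.
Only numpy, scipy, OpenCV 4.12 (cv2) and the standard library are available. Lean on these libraries where they do the work, as an engineer would, in place of code of your own. Each camera call takes 0.05 s, during which the arm holds its last target.

TASK

Close the sample bath: slide its blue cover away from the near deck until both ends sit fully home and square against the rubber stop, then slide the red-tabbed bolt fully across behind the cover's left tab. The track is sticky and the cover racks and jams if one end gets ahead, so push (do not clamp) the two orange tabs a little at a time in turn, changing over when you feel it bind; never press on the cover or the bolt with more than 25 N, and leave the bottle, jar and steel pot where they stand.

Things in the scene. Friction and masses are not known exactly. Their poses are not given: they have to be found in the camera images.
- bath: White fixed bench bath, 380 (x) x 400 (y) x 93 mm tall, black wells in its top opening. Origin: centre of its underside, on the bench; x points in the closing direction (away from the robot, deck to stop), y left, z up. Near deck (top at 93 mm): x below -80 mm. Side rails (top at 86 mm): |y| above 130 mm. Only the cover's tabs and the bolt stand higher.
- panel: Blue flat cover, 180 (x) x 248 (y) x 8 mm, 0.5 to 1.05 kg, captive under the rails. Origin: centre of its underside (70 mm above the bench); x is the closing direction. Slides at 2.5 to 8 N when square. The hidden channels are swollen in unknown spots: it wedges with one tab 3 to 10 mm ahead; the force then climbs; pushing the other tab frees it. Starts 35 to 55 mm short of home.
- bolt (a joint): Travel of the bolt in m: 0 = drawn back, 0.040 = fully across (hard end). It passes 3 mm behind the near face of the cover's left tab when the cover is home, and strikes the tab if the cover is not. It stays where it is left.
- reagent: Bystander: green bottle with a white label and a blue cap, 64 mm in diameter, 150 mm tall, left of the bath. Origin at the centre of its underside.
- steel_pot: Bystander: open steel pot 70 mm in diameter, 75 mm tall, right of the bath. Origin at the centre of its underside.
- jar: Bystander: amber jar with white lid, 56 mm in diameter, 75 mm tall, right of the bath. Origin at the centre of its underside.
- stop_mid (a point): Middle of the black rubber stop's face, x = +160 mm, y = 0 in the bath's frame, 78 mm above the bench. The cover is home when its front edge lies against this face along its whole width; the stop is stiff.
- left_tab (a point): Top centre of the cover's left orange tab: upright flat block 12 (x) x 24 (y) mm, bench heights 78 to 115 mm, at x = +30, y = +110 mm in the cover's frame; push on its flat near face. When home its centre is at x = +100 mm in the bath's frame.
- right_tab (a point): Top centre of the cover's right orange tab: upright flat block 12 (x) x 24 (y) mm, bench heights 78 to 115 mm, at x = +30, y = -110 mm in the cover's frame; push on its flat near face. When home its centre is at x = +100 mm in the bath's frame.
- bolt_tab (a point): Top centre of the bolt's red tab: upright flat block 24 (x) x 10 (y) mm, bench heights 88 to 128 mm, at x = +87, y = +190 mm in the bath's frame when drawn back, on the left rail. Its steel bolt, 8 mm thick in x, at heights 88 to 99 mm, reaches 55 mm right from the tab's centre. The left of the tab is free: push it right (bath's -y) with about 3 to 5 N.

How it is judged:
By the outcome, as a careful person would: the job done as asked, in the order asked, and still so for the second after the job is handed in, with the robot touching nothing.
It also fails if it takes over 72 s, if anything falls off the work surface, if the arm or the gripper's body presses on something with over 40 N, if the wrist force passes 120 N, or if a joint passes its speed limit or range.

## Working session

There is one attempt and no reset: what is moved stays moved. The work goes in short steps, Python scripts to look and compute and a tool call to move; the robot and the scene stay as the last step left them, time stands still between calls to the robot, and variables do not carry over. Pictures are saved under pics/ and viewed, and the job is handed in when it is done.

Besides the shell and the picture viewer there is one more tool, called after "Request:" by a JSON object that holds its "name" and its "arguments", one argument or row to a line. drive_tool: Moves the arm, as the interface text tells. Its arguments: {"type":"object","properties":{"offset":{"type":"array"},"angular":{"type":"array"},"fingers":{"type":"number"},"squeeze":{"type":"number"}},"required":["offset","angular"]}

```bash
mkdir -p pics; python3 - <<'E'
from cell import telemetry, vision
import cv2
print(telemetry.get_obs())
for n in ("scene","top"):
    c=vision.read_camera(n); cv2.imwrite(f"pics/{n}0.png",c["pixels"][:,:,::-1]); print(n,c["intrinsics"].tolist(),c["world_from_camera"].round(4).tolist(),[k for k in c])
E
```

```text
{'time_s': 0.0, 'qpos': array([66.92830832, 18.43993322, -4.01525162, 83.17571697,  1.29225783,
       78.53955427, -3.26023976]), 'joint_velocities': array([-0.12118648, -0.08935134,  0.05044975, -0.00249761, -0.06173068,
        0.00794783, -0.05737753]), 'effort': array([ 4.57984570e-04, -4.91288924e+01, -4.03176695e-01, -3.12527132e+01,
       -6.37075701e-02,  4.36913827e-02,  1.61821740e-04]), 'tool_pos': array([ 0.26287855, -0.59388046,  0.22944439]), 'tool_rot': array([-178.37163708,   89.88984   ,  115.50876956]), 'force': array([ 0.14698841,  0.12383548, -0.37758144]), 'wrist_torque': array([-0.00518567,  0.0096037 ,  0.00450815]), 'grip_width': 0.08664276633664639}
scene [[403.33184113602647, 0.0, 275.8549153428325], [0.0, 403.33184113602647, 213.838899169146], [0.0, 0.0, 1.0]] [[0.1674, -0.6799, 0.714, 1.2594], [0.9859, 0.1139, -0.1228, -0.1125], [0.0022, 0.7245, 0.6893, 0.8041], [0.0, 0.0, 0.0, 1.0]] ['pixels', 'intrinsics', 'world_from_camera']
top [[436.1287370229154, 0.0, 284.3917024754635], [0.0, 436.1287370229154, 215.16324674686885], [0.0, 0.0, 1.0]] [[-0.0068, 0.9827, -0.185, 0.3486], [-0.9994, -0.013, -0.0328, 0.0141], [-0.0346, 0.1846, 0.9822, 1.0781], [0.0, 0.0, 0.0, 1.0]] ['pixels', 'intrinsics', 'world_from_camera']
```

View pics/scene0.png

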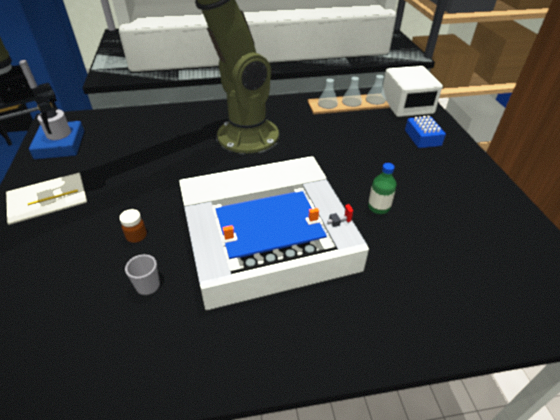

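View pics/top0.png

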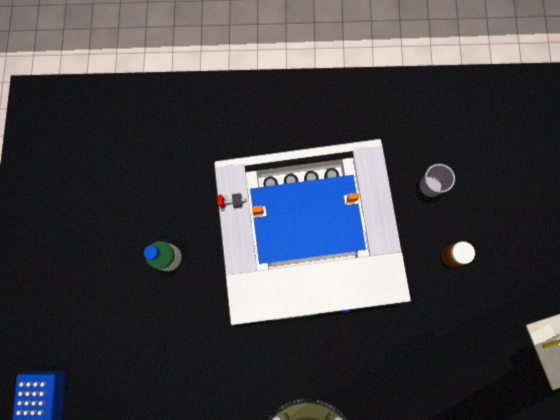

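```bash
python3 - <<'E'
import cv2
a=cv2.imread("pics/top0.png")
cv2.imwrite("pics/top0c.png",cv2.resize(a[135:235,205:405],None,fx=4,fy=4,interpolation=cv2.INTER_CUBIC))
cv2.imwrite("pics/top0d.png",cv2.resize(a[230:330,215:415],None,fx=4,fy=4,interpolation=cv2.INTER_CUBIC))
a=cv2.imread("pics/scene0.png")
cv2.imwrite("pics/scene0c.png",cv2.resize(a[155:305,175:375],None,fx=4,fy=4,interpolation=cv2.INTER_CUBIC))
E
```

```text
(no output)
```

View pics/top0c.png

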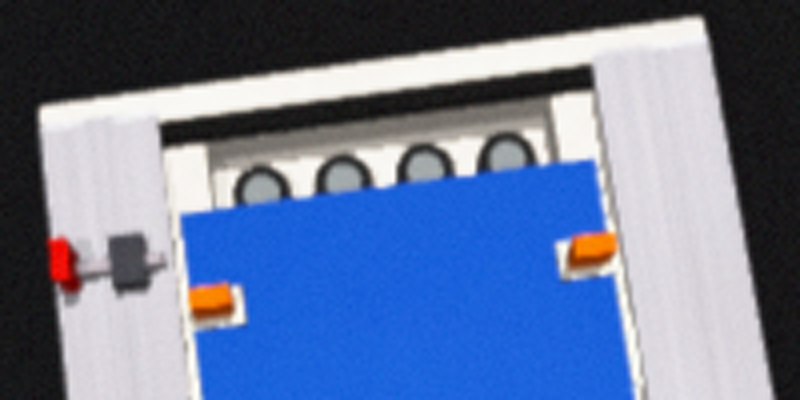

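View pics/top0d.png

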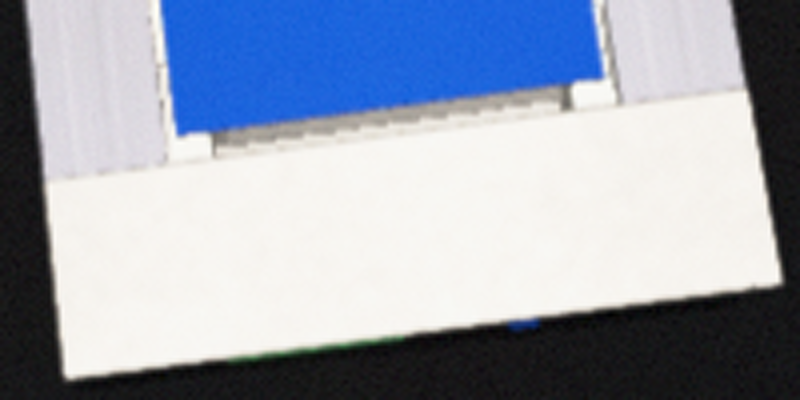

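View pics/scene0c.png

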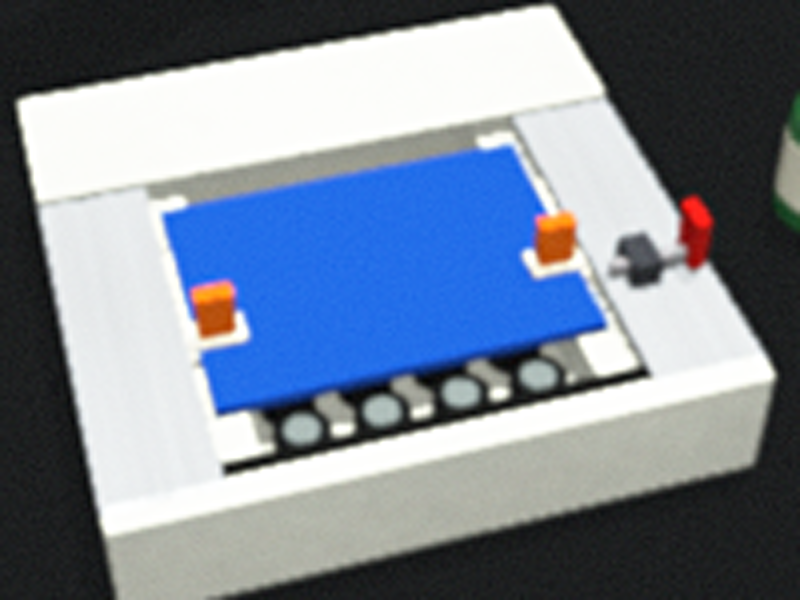

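```bash
cat > h.py <<'E'
import numpy as np
from scipy.optimize import least_squares
K={"scene":np.array([[403.33184113602647,0,275.8549153428325],[0,403.33184113602647,213.838899169146],[0,0,1]]),"top":np.array([[436.1287370229154,0,284.3917024754635],[0,436.1287370229154,215.16324674686885],[0,0,1]])}
T={"scene":np.array([[0.1674,-0.6799,0.714,1.2594],[0.9859,0.1139,-0.1228,-0.1125],[0.0022,0.7245,0.6893,0.8041],[0,0,0,1]]),"top":np.array([[-0.0068,0.9827,-0.185,0.3486],[-0.9994,-0.013,-0.0328,0.0141],[-0.0346,0.1846,0.9822,1.0781],[0,0,0,1]])}
def proj(c,P):
    P=np.atleast_2d(P); p=(P-T[c][:3,3])@T[c][:3,:3]
    q=np.c_[p[:,0],-p[:,1],-p[:,2]]@K[c].T
    return q[:,:2]/q[:,2:]
def back(c,uv,z):
    d=np.linalg.inv(K[c])@[uv[0],uv[1],1]; d=T[c][:3,:3]@(d*[1,-1,-1]); o=T[c][:3,3]
    return o+d*(z-o[2])/d[2]
def pose(p,pts):
    pts=np.atleast_2d(pts)/1000.; c,s=np.cos(p[2]),np.sin(p[2])
    return np.c_[p[0]+c*pts[:,0]-s*pts[:,1],p[1]+s*pts[:,0]+c*pts[:,1],pts[:,2]]
def crop(u,v,x0,y0,f=4): return [(u+.5)/f-.5+x0,(v+.5)/f-.5+y0]
def fit(obs,p0):
    f=lambda p: np.concatenate([(proj(c,pose(p,pt))[0]-uv) for c,uv,pt in obs])
    r=least_squares(f,p0); return r.x,r.fun.reshape(-1,2)
E
python3 - <<'E'
from h import *
C=lambda u,v:crop(u,v,205,135)
D=lambda u,v:crop(u,v,215,230)
S=lambda u,v:crop(u,v,175,155)
ob=[("top",D(65,381),[-190,200,93]),("top",D(783,285),[-190,-200,93]),("top",D(44,182),[-80,200,93]),("top",D(748,90),[-80,-200,93]),
("scene",S(553,5),[-190,200,93]),("scene",S(17,98),[-190,-200,93]),("scene",S(607,97),[-80,200,93]),("scene",S(38,205),[-80,-200,93])]
for sel in (ob,ob[:4],ob[4:]):
    b,r=fit(sel,[.6,0,0]); print("bath",b.round(4),np.degrees(b[2]),r.round(1).tolist())
po=[("top",C(183,214),[90,124,78]),("top",C(593,160),[90,-124,78]),("top",D(177,136),[-90,124,78]),("top",D(605,80),[-90,-124,78]),
("scene",S(513,147),[-90,124,78]),("scene",S(163,213),[-90,-124,78]),("scene",S(217,406),[90,-124,78]),("scene",S(606,323),[90,124,78])]
b,_=fit(ob,[.6,0,0])
for sel in (po,po[:4],po[4:]):
    p,r=fit(sel,[.6,0,0]); print("panel",p.round(4),np.degrees(p[2]),r.round(1).tolist())
    c,s=np.cos(b[2]),np.sin(b[2]); d=p[:2]-b[:2]; print(" in bath",c*d[0]+s*d[1],-s*d[0]+c*d[1])
for n,pt in dict(L=[100,110,115],R=[100,-110,115],bolt=[87,190,128],stop=[160,0,78],c=[190,200,86]).items():
    P=pose(b,pt); print(n,P.round(4),proj("top",P),proj("scene",P))
p,_=fit(po,[.6,0,0])
for n,pt in dict(Lt=[30,110,115],Rt=[30,-110,115]).items():
    P=pose(p,pt); print(n,P.round(4),proj("top",P),proj("scene",P))
# bystanders
print("bottle cap",back("top",(151,252),.15)," pot rim",back("top",(438,178),.075)," jar",back("top",(463,252),.075))
E
```

```text
bath [ 0.5031 -0.0083  0.1221] 6.997251252013898 [[-0.2, -0.3], [0.6, -0.0], [-0.1, -0.4], [0.4, -0.8], [0.1, -0.3], [0.3, 0.1], [0.2, -1.4], [0.1, -1.4]]
bath [ 0.5023 -0.0078  0.1224] 7.0123864028230525 [[-0.4, 0.1], [0.4, 0.3], [-0.3, -0.0], [0.2, -0.5]]
bath [ 0.5065 -0.0095  0.1197] 6.85953408110294 [[0.1, 0.5], [0.0, 0.7], [0.2, -0.6], [-0.3, -0.6]]
panel [ 0.5291 -0.0049  0.1192] 6.8321956767096665 [[-0.5, -0.2], [0.9, -0.4], [-0.3, -0.1], [0.2, -0.1], [0.1, -1.4], [-0.6, -0.9], [-0.4, 0.7], [0.9, -0.2]]
 in bath 0.02614713164616685 0.0001960092812332702
panel [ 0.5286 -0.0048  0.121 ] 6.934956665779442 [[-0.7, 0.1], [0.8, -0.3], [-0.3, 0.2], [0.2, 0.0]]
 in bath 0.025730895123859846 0.0003769736149069978
panel [ 0.5301 -0.0051  0.116 ] 6.647025027840312 [[0.3, -1.0], [-0.5, -0.8], [-0.6, 0.9], [0.9, 0.2]]
 in bath 0.0271181638695889 -0.00014181881818129674
L [[0.589  0.1131 0.115 ]] [[254.88769293 190.07562054]] [[320.50783977 221.13439579]]
R [[ 0.6158 -0.1053  0.115 ]] [[350.7371733  177.18598206]] [[231.81049961 240.07365993]]
bolt [[0.5663 0.1909 0.128 ]] [[219.68449588 199.00077683]] [[349.24001976 207.40172515]]
stop [[0.6619 0.0112 0.078 ]] [[299.2228523  163.44644136]] [[284.5626791  259.10934603]]
c [[0.6674 0.2134 0.086 ]] [[214.36225327 161.68759645]] [[368.75005719 247.79057916]]
Lt [[0.5458 0.1079 0.115 ]] [[257.07103486 208.63582712]] [[314.24643645 209.4347515 ]]
Rt [[ 0.5719 -0.1106  0.115 ]] [[353.76561629 195.95219645]] [[227.97378811 227.04342444]]
bottle cap [0.4464463  0.33333675 0.15      ]  pot rim [ 0.62159483 -0.31420522  0.075     ]  jar [ 0.44694457 -0.35800017  0.075     ]
```

```bash
cat >> h.py <<'E'
from scipy.spatial.transform import Rotation as Ro
B=np.array([0.5028,-0.0082,0.1221])
def state():
    from cell import telemetry
    o=telemetry.get_obs(); p=o["tool_pos"]; c,s=np.cos(B[2]),np.sin(B[2]); d=p[:2]-B[:2]
    R=Ro.from_euler("xyz",o["tool_rot"],degrees=True).as_matrix()
    return o,np.array([c*d[0]+s*d[1],-s*d[0]+c*d[1],p[2]]),R
def go(x,y,z,zrot=None):
    o,pb,R=state(); tgt=pose(B,[x,y,z])[0]
    # desired: tool x down, y = bath x, z = bath -y
    c,s=np.cos(B[2]),np.sin(B[2]); W=np.array([[0,c,s],[0,s,-c],[-1,0,0]])
    print("t",o["time_s"],"bath mm",(pb*1000).round(1),"F",o["force"].round(2))
    print("offset",(R.T@(tgt-o["tool_pos"])).round(4),"ang",Ro.from_matrix(R.T@W).as_rotvec().round(4))
E
python3 -c "
from h import *
go(15,-110,200);go(15,-110,98)"
```

```text
t 0.1 bath mm [-309.5 -552.1  229.6] F [-0.36  0.17 -0.38]
offset [ 0.0301  0.4389 -0.3288] ang [ 0.2948 -0.0017  0.0004]
t 0.1 bath mm [-309.5 -552.1  229.6] F [-0.36  0.17 -0.38]
offset [ 0.1321  0.4389 -0.3286] ang [ 0.2948 -0.0017  0.0004]
```

Request:
{"name": "drive_tool", "arguments": {
  "offset": [
    [0.003, 0.044, -0.033],
    [0.006, 0.088, -0.066],
    [0.009, 0.132, -0.099],
    [0.012, 0.176, -0.131],
    [0.015, 0.219, -0.164],
    [0.018, 0.263, -0.197],
    [0.021, 0.307, -0.23],
    [0.024, 0.351, -0.263],
    [0.027, 0.395, -0.296],
    [0.03, 0.439, -0.329]
  ],
  "angular": [
    [0.03, 0, 0],
    [0.06, 0, 0],
    [0.09, 0, 0],
    [0.12, 0, 0],
    [0.15, 0, 0],
    [0.18, 0, 0],
    [0.21, 0, 0],
    [0.24, 0, 0],
    [0.27, 0, 0],
    [0.295, -0.002, 0]
  ],
  "fingers": 1,
  "squeeze": 10
}}

```text
time_s: 1.35
tool_pos: [0.5314, -0.1139, 0.1997]
tool_rot: [-49.4, 90.0, -132.5]
force: [0.9, -0.6, -1.0]
grip_width: 0.002
```

```bash
python3 -c "
from h import *
go(15,-110,130);go(15,-110,98);print(state()[0]['grip_width'])"
```

```text
t 1.35 bath mm [  15.6 -108.4  199.7] F [ 0.85 -0.6  -0.97]
offset [ 0.0697 -0.0005  0.0016] ang [-0.0016  0.0006  0.0007]
t 1.35 bath mm [  15.6 -108.4  199.7] F [ 0.85 -0.6  -0.97]
offset [ 0.1017 -0.0005  0.0016] ang [-0.0016  0.0006  0.0007]
0.0019542846139215444
```

Request:
{"name": "drive_tool", "arguments": {
  "offset": [
    [0.03, 0, 0.001],
    [0.06, 0, 0.002],
    [0.085, 0, 0.002],
    [0.1, 0, 0.002],
    [0.1015, 0, 0.002],
    [0.1015, 0, 0.002]
  ],
  "angular": [
    [0, 0, 0],
    [0, 0, 0],
    [0, 0, 0],
    [0, 0, 0],
    [0, 0, 0],
    [0, 0, 0]
  ]
}}

```text
time_s: 2.1
tool_pos: [0.5322, -0.116, 0.099]
tool_rot: [29.4, 89.9, -53.7]
force: [0.8, 0.4, 0.2]
grip_width: 0.0003
```

```bash
python3 - <<'E'
from h import *
go(25,-110,98)
from cell import vision
import cv2
for n in ("scene","top"):
    a=vision.read_camera(n)["pixels"][:,:,::-1]
    a=a[155:305,175:375] if n=="scene" else a[135:285,205:405]
    cv2.imwrite(f"pics/{n}1.png",cv2.resize(a,None,fx=4,fy=4,interpolation=cv2.INTER_CUBIC))
E
```

```text
t 2.1 bath mm [  16.1 -110.6   99. ] F [0.83 0.36 0.16]
offset [ 0.001   0.0089 -0.0006] ang [-0.0016  0.001  -0.0006]
```

View pics/scene1.png

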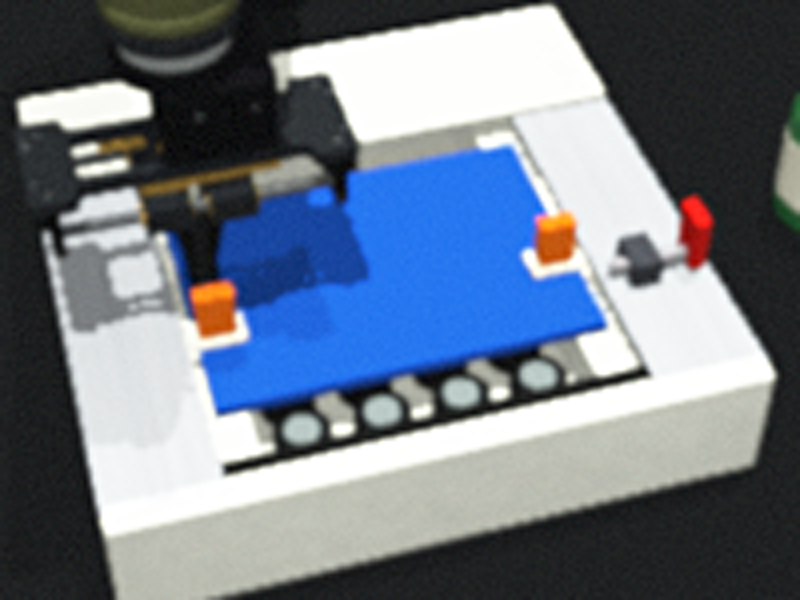

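View pics/top1.png

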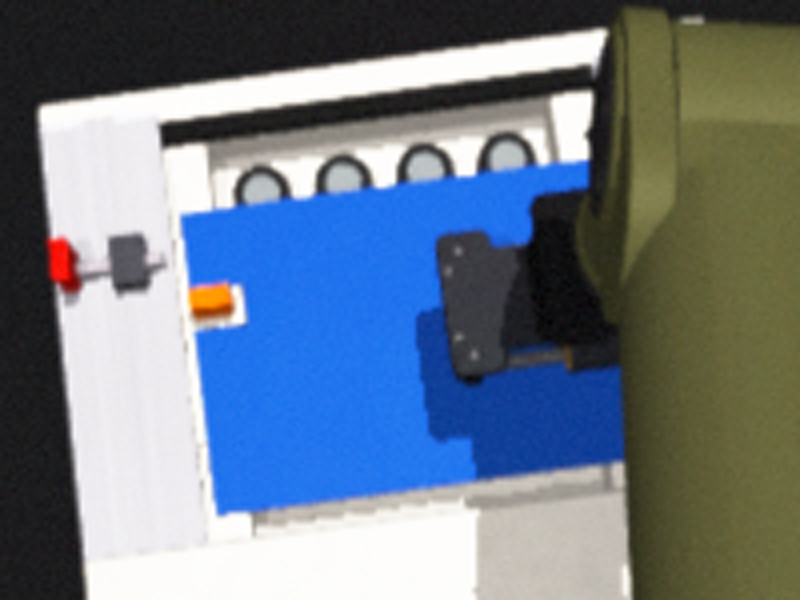

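Request:
{"name": "drive_tool", "arguments": {
  "offset": [
    [0.001, 0.004, 0],
    [0.001, 0.008, 0],
    [0.001, 0.012, 0],
    [0.001, 0.016, 0],
    [0.001, 0.018, 0],
    [0.001, 0.019, 0]
  ],
  "angular": [
    [0, 0, 0],
    [0, 0, 0],
    [0, 0, 0],
    [0, 0, 0],
    [0, 0, 0],
    [0, 0, 0]
  ]
}}

```text
time_s: 2.95
tool_pos: [0.5514, -0.1138, 0.0983]
tool_rot: [39.9, 89.9, -43.2]
force: [0.0, -0.2, 0.3]
grip_width: 0.0004
```

```bash
python3 -c "
from h import *
go(40,-110,98)"
```

```text
t 2.95 bath mm [  35.4 -110.7   98.3] F [ 0.   -0.22  0.33]
offset [ 0.0003  0.0046 -0.0007] ang [-0.0015  0.0012 -0.001 ]
```

Request:
{"name": "drive_tool", "arguments": {
  "offset": [
    [0, 0.0015, 0],
    [0, 0.003, 0],
    [0, 0.004, 0],
    [0, 0.004, 0]
  ],
  "angular": [
    [0, 0, 0],
    [0, 0, 0],
    [0, 0, 0],
    [0, 0, 0]
  ]
}}

```text
time_s: 3.45
tool_pos: [0.5555, -0.1133, 0.0983]
tool_rot: [43.0, 89.9, -40.1]
force: [-1.0, 0.1, 0.5]
grip_width: 0.0003
```

```bash
python3 -c "
from h import *
go(40,-110,98)"
```

```text
t 3.45 bath mm [  39.5 -110.7   98.3] F [-1.02  0.09  0.53]
offset [ 0.0003  0.0005 -0.0007] ang [-0.0015  0.0012 -0.0011]
```

Request:
{"name": "drive_tool", "arguments": {
  "offset": [
    [0, 0.001, 0],
    [0, 0.002, 0]
  ],
  "angular": [
    [0, 0, 0],
    [0, 0, 0]
  ]
}}

```text
time_s: 3.7
tool_pos: [0.556, -0.1132, 0.0982]
tool_rot: [-62.8, 89.9, -145.9]
force: [-4.8, 0.6, 2.5]
grip_width: 0.0003
```

Request:
{"name": "drive_tool", "arguments": {
  "offset": [
    [0, 0.001, 0],
    [0, 0.002, 0]
  ],
  "angular": [
    [0, 0, 0],
    [0, 0, 0]
  ]
}}

```text
time_s: 3.95
tool_pos: [0.5572, -0.1131, 0.0982]
tool_rot: [-76.7, 89.8, -159.8]
force: [-5.9, -0.1, 4.3]
grip_width: 0.0001
```

Request:
{"name": "drive_tool", "arguments": {
  "offset": [
    [0, 0.001, 0],
    [0, 0.002, 0]
  ],
  "angular": [
    [0, 0, 0],
    [0, 0, 0]
  ]
}}

```text
time_s: 4.2
tool_pos: [0.5584, -0.1129, 0.0981]
tool_rot: [-81.2, 89.7, -164.3]
force: [-6.3, -0.0, 4.7]
grip_width: 0.0006
```

Request:
{"name": "drive_tool", "arguments": {
  "offset": [
    [0, 0.001, 0],
    [0, 0.002, 0]
  ],
  "angular": [
    [0, 0, 0],
    [0, 0, 0]
  ]
}}

```text
time_s: 4.45
tool_pos: [0.5597, -0.1128, 0.0982]
tool_rot: [-83.4, 89.6, -166.5]
force: [-5.5, 0.1, 4.6]
grip_width: 0.0005
```

Request:
{"name": "drive_tool", "arguments": {
  "offset": [
    [0, 0.001, 0],
    [0, 0.002, 0]
  ],
  "angular": [
    [0, 0, 0],
    [0, 0, 0]
  ]
}}

```text
time_s: 4.7
tool_pos: [0.5609, -0.1126, 0.0982]
tool_rot: [-85.3, 89.5, -168.5]
force: [-5.8, -0.3, 5.1]
grip_width: 0.0003
```

```bash
python3 - <<'E'
from h import *
go(40,-110,98)
from cell import vision
import cv2
a=vision.read_camera("scene")["pixels"][:,:,::-1][155:305,175:375]
cv2.imwrite("pics/scene2.png",cv2.resize(a,None,fx=4,fy=4,interpolation=cv2.INTER_CUBIC))
E
```

```text
t 4.7 bath mm [  45.  -110.7   98.2] F [-5.77 -0.35  5.12]
offset [ 0.0002 -0.005  -0.0007] ang [-0.0022  0.0008  0.0094]
```

View pics/scene2.png

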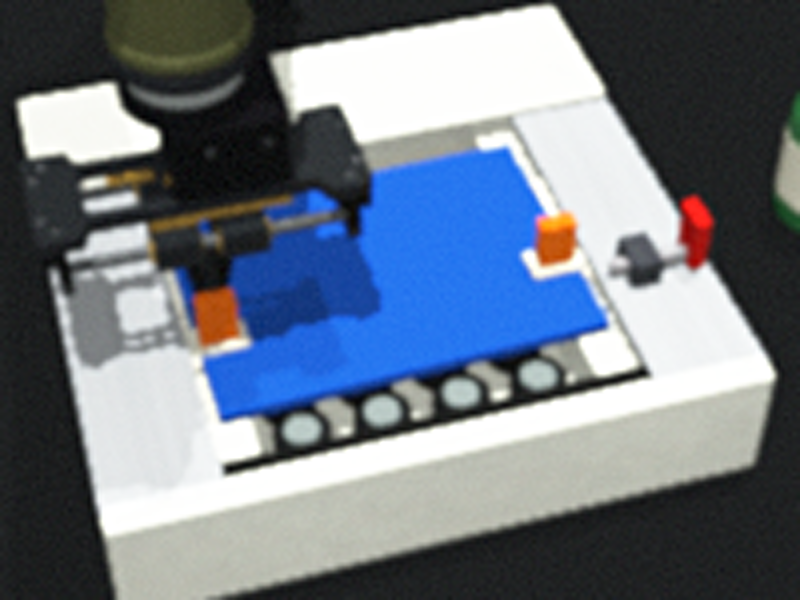

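Request:
{"name": "drive_tool", "arguments": {
  "offset": [
    [0, -0.012, 0],
    [0, -0.014, -0.05],
    [0, -0.014, -0.105],
    [0, -0.014, -0.16],
    [0, -0.014, -0.215],
    [0, -0.014, -0.2205],
    [0, -0.01, -0.2205],
    [0, -0.0085, -0.2205]
  ],
  "angular": [
    [0, 0, 0.004],
    [0, 0, 0.009],
    [0, 0, 0.009],
    [0, 0, 0.009],
    [0, 0, 0.009],
    [0, 0, 0.009],
    [0, 0, 0.009],
    [0, 0, 0.009]
  ]
}}

```text
time_s: 5.75
tool_pos: [0.5269, 0.1032, 0.098]
tool_rot: [2.9, 89.9, -80.4]
force: [-0.4, -0.7, 0.1]
grip_width: 0.0007
```

```bash
python3 -c "
from h import *
go(39,110,98)"
```

```text
t 5.75 bath mm [ 37.5 107.6  98. ] F [-0.37 -0.74  0.15]
offset [-0.      0.0015 -0.0024] ang [-0.0052  0.0014 -0.0001]
```

Request:
{"name": "drive_tool", "arguments": {
  "offset": [
    [0, 0.001, -0.002],
    [0, 0.002, -0.002],
    [0, 0.003, -0.002]
  ],
  "angular": [
    [-0.005, 0, 0],
    [-0.005, 0, 0],
    [-0.005, 0, 0]
  ]
}}

```text
time_s: 6.12
tool_pos: [0.5292, 0.1047, 0.0978]
tool_rot: [-38.0, 89.9, -121.1]
force: [-2.5, -0.6, 1.9]
grip_width: 0.0007
```

Request:
{"name": "drive_tool", "arguments": {
  "offset": [
    [0, 0.001, 0],
    [0, 0.002, 0]
  ],
  "angular": [
    [0, 0, 0],
    [0, 0, 0]
  ]
}}

```text
time_s: 6.38
tool_pos: [0.5304, 0.1048, 0.0977]
tool_rot: [-54.8, 89.8, -137.9]
force: [-4.4, -0.2, 2.5]
grip_width: 0.0008
```

Request:
{"name": "drive_tool", "arguments": {
  "offset": [
    [0, 0.001, 0],
    [0, 0.002, 0]
  ],
  "angular": [
    [0, 0, 0],
    [0, 0, 0]
  ]
}}

```text
time_s: 6.62
tool_pos: [0.532, 0.1051, 0.0976]
tool_rot: [-58.7, 89.7, -141.7]
force: [-4.6, -0.9, 3.4]
grip_width: 0.0007
```

Request:
{"name": "drive_tool", "arguments": {
  "offset": [
    [0, 0.001, 0],
    [0, 0.002, 0]
  ],
  "angular": [
    [0, 0, 0],
    [0, 0, 0]
  ]
}}

```text
time_s: 6.88
tool_pos: [0.5339, 0.1053, 0.0976]
tool_rot: [-59.6, 89.7, -142.7]
force: [-4.4, -0.5, 3.7]
grip_width: 0.0004
```

```bash
python3 -c "
from h import *
go(39,110,98)"
```

```text
t 6.875 bath mm [ 44.7 108.9  97.6] F [-4.43 -0.5   3.72]
offset [-0.0004 -0.0057 -0.0011] ang [-0.0005  0.0027  0.0047]
```

Request:
{"name": "drive_tool", "arguments": {
  "offset": [
    [0, 0.001, 0],
    [0, 0.002, 0]
  ],
  "angular": [
    [0, 0, 0.002],
    [0, 0, 0.004]
  ]
}}

```text
time_s: 7.12
tool_pos: [0.5359, 0.1055, 0.0976]
tool_rot: [-13.4, 89.8, -96.4]
force: [-4.8, -0.8, 4.1]
grip_width: 0.0003
```

Request:
{"name": "drive_tool", "arguments": {
  "offset": [
    [0, 0.001, 0],
    [0, 0.002, 0]
  ],
  "angular": [
    [0, 0, 0.002],
    [0, 0, 0.004]
  ]
}}

```text
time_s: 7.38
tool_pos: [0.5378, 0.1057, 0.0975]
tool_rot: [49.7, 89.8, -33.4]
force: [-4.5, -1.8, 3.2]
grip_width: 0.0005
```

Request:
{"name": "drive_tool", "arguments": {
  "offset": [
    [0, 0.001, 0],
    [0, 0.002, 0]
  ],
  "angular": [
    [0, 0, 0.002],
    [0, 0, 0.004]
  ]
}}

```text
time_s: 7.62
tool_pos: [0.5399, 0.106, 0.0975]
tool_rot: [69.4, 89.6, -13.7]
force: [-5.5, -1.3, 2.7]
grip_width: 0.0006
```

```bash
python3 -c "
from h import *
go(45,-110,98)"
```

```text
t 7.625 bath mm [ 50.7 108.8  97.5] F [-5.47 -1.28  2.71]
offset [ 0.     -0.0055  0.2188] ang [-0.0008  0.0028 -0.0073]
```

Request:
{"name": "drive_tool", "arguments": {
  "offset": [
    [0, -0.012, 0],
    [0, -0.016, 0.05],
    [0, -0.016, 0.105],
    [0, -0.016, 0.16],
    [0, -0.016, 0.213],
    [0, -0.016, 0.219],
    [0, -0.011, 0.219],
    [0, -0.008, 0.219]
  ],
  "angular": [
    [0, 0, -0.003],
    [0, 0.002, -0.007],
    [0, 0.002, -0.007],
    [0, 0.002, -0.007],
    [0, 0.002, -0.007],
    [0, 0.002, -0.007],
    [0, 0.002, -0.007],
    [0, 0.002, -0.007]
  ]
}}

```text
time_s: 8.62
tool_pos: [0.5591, -0.1101, 0.0982]
tool_rot: [88.3, 89.9, 5.4]
force: [0.7, 0.3, -1.0]
grip_width: 0.0006
```

Request:
{"name": "drive_tool", "arguments": {
  "offset": [
    [0, 0.001, 0],
    [0, 0.002, 0],
    [0, 0.003, 0]
  ],
  "angular": [
    [0, 0, 0],
    [0, 0, 0],
    [0, 0, 0]
  ]
}}

```text
time_s: 9.0
tool_pos: [0.5616, -0.1089, 0.0981]
tool_rot: [166.3, 90.0, 83.5]
force: [-2.0, -0.1, 1.3]
grip_width: 0.0006
```

Request:
{"name": "drive_tool", "arguments": {
  "offset": [
    [0, 0.001, 0],
    [0, 0.002, 0]
  ],
  "angular": [
    [0, 0, 0],
    [0, 0, 0]
  ]
}}

```text
time_s: 9.25
tool_pos: [0.5627, -0.1089, 0.098]
tool_rot: [-109.2, 89.9, 168.0]
force: [-4.9, 0.3, 2.9]
grip_width: 0.0004
```

```bash
python3 -c "
from h import *
go(45,-110,98)"
```

```text
t 9.25 bath mm [  47.2 -107.2   98. ] F [-4.94  0.34  2.94]
offset [-0.     -0.0022  0.0028] ang [ 0.0028 -0.0006  0.0019]
```

Request:
{"name": "drive_tool", "arguments": {
  "offset": [
    [0, 0.001, 0],
    [0, 0.0022, 0]
  ],
  "angular": [
    [0, 0, 0.002],
    [0, 0, 0.004]
  ]
}}

```text
time_s: 9.5
tool_pos: [0.5645, -0.1087, 0.0979]
tool_rot: [118.0, 89.9, 35.1]
force: [-5.1, 1.0, 3.3]
grip_width: 0.0003
```

Request:
{"name": "drive_tool", "arguments": {
  "offset": [
    [0, 0.001, 0],
    [0, 0.0022, 0]
  ],
  "angular": [
    [0, 0, 0.002],
    [0, 0, 0.004]
  ]
}}

```text
time_s: 9.75
tool_pos: [0.5666, -0.1085, 0.0979]
tool_rot: [97.7, 89.7, 14.8]
force: [-3.3, -0.4, 3.3]
grip_width: 0.0002
```

Request:
{"name": "drive_tool", "arguments": {
  "offset": [
    [0, 0.001, 0],
    [0, 0.0022, 0]
  ],
  "angular": [
    [0, 0, 0.002],
    [0, 0, 0.004]
  ]
}}

```text
time_s: 10.0
tool_pos: [0.5688, -0.1082, 0.0978]
tool_rot: [94.6, 89.5, 11.7]
force: [-4.9, -0.1, 1.6]
grip_width: 0.0004
```

Request:
{"name": "drive_tool", "arguments": {
  "offset": [
    [0, 0.001, 0],
    [0, 0.0022, 0]
  ],
  "angular": [
    [0, 0, 0.002],
    [0, 0, 0.004]
  ]
}}

```text
time_s: 10.25
tool_pos: [0.571, -0.1079, 0.0977]
tool_rot: [93.3, 89.2, 10.4]
force: [-4.6, -1.0, 2.1]
grip_width: 0.0003
```

Request:
{"name": "drive_tool", "arguments": {
  "offset": [
    [0, 0.001, 0],
    [0, 0.0022, 0]
  ],
  "angular": [
    [0, 0, 0.002],
    [0, 0, 0.004]
  ]
}}

```text
time_s: 10.5
tool_pos: [0.5722, -0.1077, 0.0977]
tool_rot: [93.9, 89.1, 11.1]
force: [-9.2, -0.1, 6.1]
grip_width: 0.0008
```

```bash
python3 -c "
from h import *
go(45,110,98)"
```

```text
t 10.5 bath mm [  56.7 -107.2   97.7] F [-9.16 -0.07  6.1 ]
offset [-0.0003 -0.0112 -0.2173] ang [ 0.0024 -0.001  -0.0148]
```

Request:
{"name": "drive_tool", "arguments": {
  "offset": [
    [0, -0.012, 0],
    [0, -0.016, -0.05],
    [0, -0.016, -0.105],
    [0, -0.016, -0.16],
    [0, -0.016, -0.213],
    [0, -0.016, -0.218],
    [0, -0.011, -0.218],
    [0, -0.0085, -0.218]
  ],
  "angular": [
    [0, 0, -0.007],
    [0, 0, -0.015],
    [0, 0, -0.015],
    [0, 0, -0.015],
    [0, 0, -0.015],
    [0, 0, -0.015],
    [0, 0, -0.015],
    [0, 0, -0.015]
  ]
}}

```text
time_s: 11.5
tool_pos: [0.5377, 0.1055, 0.0977]
tool_rot: [119.1, 90.0, 36.1]
force: [-0.2, 0.2, 0.7]
grip_width: 0.0004
```

Request:
{"name": "drive_tool", "arguments": {
  "offset": [
    [0, 0.001, 0],
    [0, 0.002, 0],
    [0, 0.003, 0]
  ],
  "angular": [
    [0, 0, 0],
    [0, 0, 0],
    [0, 0, 0]
  ]
}}

```text
time_s: 11.88
tool_pos: [0.5408, 0.1055, 0.0977]
tool_rot: [126.0, 90.0, 42.9]
force: [0.6, -0.1, -0.0]
grip_width: 0.0006
```

Request:
{"name": "drive_tool", "arguments": {
  "offset": [
    [0, 0.001, 0],
    [0, 0.0022, 0]
  ],
  "angular": [
    [0, 0, 0],
    [0, 0, 0]
  ]
}}

```text
time_s: 12.12
tool_pos: [0.5418, 0.1057, 0.0975]
tool_rot: [-89.4, 89.9, -172.4]
force: [-5.6, -1.3, 4.3]
grip_width: 0.0007
```

Request:
{"name": "drive_tool", "arguments": {
  "offset": [
    [0, 0.001, 0],
    [0, 0.0022, 0]
  ],
  "angular": [
    [0, 0, 0],
    [0, 0, 0]
  ]
}}

```text
time_s: 12.38
tool_pos: [0.5434, 0.1058, 0.0975]
tool_rot: [-82.8, 89.8, -165.8]
force: [-4.1, 0.1, 3.2]
grip_width: 0.0003
```

Request:
{"name": "drive_tool", "arguments": {
  "offset": [
    [0, 0.001, 0],
    [0, 0.0022, 0]
  ],
  "angular": [
    [0, 0, 0],
    [0, 0, 0]
  ]
}}

```text
time_s: 12.62
tool_pos: [0.5453, 0.106, 0.0975]
tool_rot: [-81.2, 89.7, -164.2]
force: [-5.2, -1.5, 3.2]
grip_width: 0.0004
```

```bash
python3 -c "
from h import *
go(45,110,98)"
```

```text
t 12.625 bath mm [ 56.1 108.2  97.5] F [-5.23 -1.51  3.21]
offset [-0.0005 -0.0111 -0.0018] ang [-0.0006  0.0007  0.0044]
```

Request:
{"name": "drive_tool", "arguments": {
  "offset": [
    [0, 0.001, 0],
    [0, 0.0022, 0]
  ],
  "angular": [
    [0, 0, 0],
    [0, 0, 0.002]
  ]
}}

```text
time_s: 12.88
tool_pos: [0.5473, 0.1062, 0.0974]
tool_rot: [-75.0, 89.8, -158.1]
force: [-4.1, -0.7, 3.8]
grip_width: -0.0002
```

Request:
{"name": "drive_tool", "arguments": {
  "offset": [
    [0, 0.001, 0],
    [0, 0.0022, 0]
  ],
  "angular": [
    [0, 0, 0],
    [0, 0, 0.002]
  ]
}}

```text
time_s: 13.12
tool_pos: [0.5493, 0.1064, 0.0974]
tool_rot: [-58.1, 89.9, -141.2]
force: [-4.4, -1.5, 4.3]
grip_width: 0.0003
```

Request:
{"name": "drive_tool", "arguments": {
  "offset": [
    [0, 0.001, 0],
    [0, 0.0022, 0]
  ],
  "angular": [
    [0, 0, 0],
    [0, 0, 0.002]
  ]
}}

```text
time_s: 13.38
tool_pos: [0.5513, 0.1066, 0.0974]
tool_rot: [0.4, 89.9, -82.7]
force: [-5.9, -1.7, 3.5]
grip_width: 0.0001
```

```bash
python3 -c "
from h import *
go(54,-110,98)"
```

```text
t 13.375 bath mm [ 62.1 108.   97.4] F [-5.87 -1.68  3.48]
offset [-0.0004 -0.0079  0.218 ] ang [-0.0011  0.0011 -0.    ]
```

Request:
{"name": "drive_tool", "arguments": {
  "offset": [
    [0, -0.012, 0],
    [0, -0.016, 0.05],
    [0, -0.016, 0.105],
    [0, -0.016, 0.16],
    [0, -0.016, 0.213],
    [0, -0.016, 0.22],
    [0, -0.01, 0.22],
    [0, -0.0065, 0.22]
  ],
  "angular": [
    [0, 0, 0],
    [0, 0, 0],
    [0, 0, 0],
    [0, 0, 0],
    [0, 0, 0],
    [0, 0, 0],
    [0, 0, 0],
    [0, 0, 0]
  ]
}}

```text
time_s: 14.38
tool_pos: [0.5722, -0.1101, 0.0978]
tool_rot: [78.8, 89.9, -4.1]
force: [0.4, 1.1, -0.6]
grip_width: 0.0005
```

Request:
{"name": "drive_tool", "arguments": {
  "offset": [
    [0, 0.001, 0],
    [0, 0.002, 0],
    [0, 0.003, 0]
  ],
  "angular": [
    [0, 0, 0],
    [0, 0, 0],
    [0, 0, 0]
  ]
}}

```text
time_s: 14.75
tool_pos: [0.5743, -0.1085, 0.0976]
tool_rot: [-142.9, 89.9, 134.3]
force: [-4.5, 1.2, 2.5]
grip_width: 0.0006
```

Request:
{"name": "drive_tool", "arguments": {
  "offset": [
    [0, 0.001, 0],
    [0, 0.0022, 0]
  ],
  "angular": [
    [0, 0, 0],
    [0, 0, 0.002]
  ]
}}

```text
time_s: 15.0
tool_pos: [0.5758, -0.1084, 0.0976]
tool_rot: [-169.3, 89.9, 107.8]
force: [-5.3, -0.1, 2.5]
grip_width: 0.0006
```

Request:
{"name": "drive_tool", "arguments": {
  "offset": [
    [0, 0.001, 0],
    [0, 0.0022, 0]
  ],
  "angular": [
    [0, 0, 0],
    [0, 0, 0.002]
  ]
}}

```text
time_s: 15.25
tool_pos: [0.5779, -0.1081, 0.0975]
tool_rot: [119.9, 89.9, 37.0]
force: [-4.7, 0.3, 2.8]
grip_width: 0.0008
```

Request:
{"name": "drive_tool", "arguments": {
  "offset": [
    [0, 0.001, 0],
    [0, 0.0022, 0]
  ],
  "angular": [
    [0, 0, 0],
    [0, 0, 0.002]
  ]
}}

```text
time_s: 15.5
tool_pos: [0.5797, -0.1079, 0.0975]
tool_rot: [109.0, 89.8, 26.1]
force: [-5.2, -0.8, 4.3]
grip_width: 0.0005
```

```bash
python3 -c "
from h import *
go(54,-110,98)"
```

```text
t 15.5 bath mm [  64.2 -108.3   97.5] F [-5.21 -0.79  4.34]
offset [-0.0005 -0.0102  0.0016] ang [ 0.0029 -0.0009 -0.0026]
```

Right 64.2, left ≈62. Continue to ~67.

Request:
{"name": "drive_tool", "arguments": {
  "offset": [
    [0, 0.001, 0],
    [0, 0.0022, 0]
  ],
  "angular": [
    [0, 0, 0],
    [0, 0, 0]
  ]
}}

```text
time_s: 15.75
tool_pos: [0.5812, -0.1077, 0.0975]
tool_rot: [141.3, 89.9, 58.5]
force: [-7.3, 0.3, 5.1]
grip_width: 0.0003
```

Request:
{"name": "drive_tool", "arguments": {
  "offset": [
    [0, 0.001, 0],
    [0, 0.0022, 0]
  ],
  "angular": [
    [0, 0, 0],
    [0, 0, 0]
  ]
}}

```text
time_s: 16.0
tool_pos: [0.5825, -0.1075, 0.0976]
tool_rot: [-129.6, 89.9, 147.6]
force: [-7.8, 0.9, 6.0]
grip_width: 0.0004
```

```bash
python3 -c "
from h import *
go(59,110,98)"
```

```text
t 16.0 bath mm [  67.  -108.2   97.6] F [-7.78  0.92  6.03]
offset [-2.000e-04 -7.300e-03 -2.183e-01] ang [ 0.003  -0.0012  0.0014]
```

Request:
{"name": "drive_tool", "arguments": {
  "offset": [
    [0, -0.012, 0],
    [0, -0.016, -0.05],
    [0, -0.016, -0.105],
    [0, -0.016, -0.16],
    [0, -0.016, -0.213],
    [0, -0.016, -0.219],
    [0, -0.011, -0.219],
    [0, -0.007, -0.219]
  ],
  "angular": [
    [0, 0, 0],
    [0.003, 0, 0],
    [0.003, 0, 0],
    [0.003, 0, 0],
    [0.003, 0, 0],
    [0.003, 0, 0],
    [0.003, 0, 0],
    [0.003, 0, 0]
  ]
}}

```text
time_s: 17.0
tool_pos: [0.5493, 0.1068, 0.0977]
tool_rot: [-119.9, 90.0, 156.9]
force: [0.7, -0.7, 0.4]
grip_width: 0.0003
```

Request:
{"name": "drive_tool", "arguments": {
  "offset": [
    [0, 0.001, 0],
    [0, 0.002, 0],
    [0, 0.003, 0]
  ],
  "angular": [
    [0, 0, 0],
    [0, 0, 0],
    [0, 0, 0]
  ]
}}

```text
time_s: 17.38
tool_pos: [0.5524, 0.1067, 0.0976]
tool_rot: [-114.2, 89.9, 162.5]
force: [1.2, 0.9, 0.3]
grip_width: 0.0002
```

Request:
{"name": "drive_tool", "arguments": {
  "offset": [
    [0, 0.001, 0],
    [0, 0.0022, 0]
  ],
  "angular": [
    [0, 0, 0],
    [0, 0, 0.002]
  ]
}}

```text
time_s: 17.62
tool_pos: [0.5534, 0.1069, 0.0975]
tool_rot: [-88.0, 89.9, -171.2]
force: [-4.6, -0.6, 4.2]
grip_width: 0.0006
```

Request:
{"name": "drive_tool", "arguments": {
  "offset": [
    [0, 0.001, 0],
    [0, 0.0022, 0]
  ],
  "angular": [
    [0, 0, 0],
    [0, 0, 0.002]
  ]
}}

```text
time_s: 17.88
tool_pos: [0.555, 0.1071, 0.0975]
tool_rot: [-56.4, 90.0, -139.5]
force: [-4.2, -0.8, 4.8]
grip_width: 0.0006
```

Request:
{"name": "drive_tool", "arguments": {
  "offset": [
    [0, 0.001, 0],
    [0, 0.0022, 0]
  ],
  "angular": [
    [0, 0, 0],
    [0, 0, 0.002]
  ]
}}

```text
time_s: 18.12
tool_pos: [0.557, 0.1073, 0.0975]
tool_rot: [49.3, 89.9, -33.9]
force: [-3.9, -1.1, 3.8]
grip_width: 0.0005
```

```bash
python3 -c "
from h import *
go(54,110,98)"
```

```text
t 18.125 bath mm [ 67.8 108.   97.5] F [-3.86 -1.06  3.77]
offset [-0.0005 -0.0138 -0.002 ] ang [-0.0031  0.0006 -0.0008]
```

Left 67.8, right ~67. Continue left to ~73.

Request:
{"name": "drive_tool", "arguments": {
  "offset": [
    [0, 0.001, 0],
    [0, 0.0022, 0]
  ],
  "angular": [
    [0, 0, 0],
    [0, 0, 0]
  ]
}}

```text
time_s: 18.38
tool_pos: [0.559, 0.1074, 0.0974]
tool_rot: [9.4, 90.0, -73.8]
force: [-5.2, -0.7, 3.0]
grip_width: 0.0005
```

Request:
{"name": "drive_tool", "arguments": {
  "offset": [
    [0, 0.001, 0],
    [0, 0.0022, 0]
  ],
  "angular": [
    [0, 0, 0],
    [0, 0, 0]
  ]
}}

```text
time_s: 18.62
tool_pos: [0.5608, 0.1076, 0.0974]
tool_rot: [-36.9, 89.9, -120.1]
force: [-5.1, -1.6, 4.4]
grip_width: 0.0004
```

Request:
{"name": "drive_tool", "arguments": {
  "offset": [
    [0, 0.001, 0],
    [0, 0.0022, 0]
  ],
  "angular": [
    [0, 0, 0],
    [0, 0, 0]
  ]
}}

```text
time_s: 18.88
tool_pos: [0.5628, 0.1078, 0.0975]
tool_rot: [-52.1, 89.9, -135.3]
force: [-5.9, -1.5, 5.1]
grip_width: 0.0005
```

```bash
python3 -c "
from h import *
go(65,-110,98)"
```

```text
t 18.875 bath mm [ 73.7 107.8  97.5] F [-5.93 -1.47  5.14]
offset [-0.0003 -0.0079  0.2179] ang [-0.0037  0.0011  0.0015]
```

Request:
{"name": "drive_tool", "arguments": {
  "offset": [
    [0, -0.012, 0],
    [0, -0.016, 0.05],
    [0, -0.016, 0.105],
    [0, -0.016, 0.16],
    [0, -0.016, 0.213],
    [0, -0.016, 0.22],
    [0, -0.01, 0.22],
    [0, -0.0065, 0.22]
  ],
  "angular": [
    [0, 0, 0],
    [0, 0, 0],
    [0, 0, 0],
    [0, 0, 0],
    [0, 0, 0],
    [0, 0, 0],
    [0, 0, 0],
    [0, 0, 0]
  ]
}}

```text
time_s: 19.88
tool_pos: [0.5831, -0.1089, 0.0979]
tool_rot: [-51.2, 90.0, -134.2]
force: [0.8, 0.5, 0.2]
grip_width: 0.0001
```

Request:
{"name": "drive_tool", "arguments": {
  "offset": [
    [0, 0.001, 0],
    [0, 0.002, 0],
    [0, 0.003, 0]
  ],
  "angular": [
    [0, 0, 0],
    [0, 0, 0],
    [0, 0, 0]
  ]
}}

```text
time_s: 20.25
tool_pos: [0.5855, -0.1073, 0.0977]
tool_rot: [-119.3, 89.9, 157.8]
force: [-3.4, 0.8, 1.0]
grip_width: 0.0005
```

Request:
{"name": "drive_tool", "arguments": {
  "offset": [
    [0, 0.001, 0],
    [0, 0.0022, 0]
  ],
  "angular": [
    [0, 0, 0],
    [0, 0, 0]
  ]
}}

```text
time_s: 20.5
tool_pos: [0.5875, -0.1071, 0.0977]
tool_rot: [-114.9, 89.9, 162.1]
force: [-4.1, 1.0, 1.7]
grip_width: 0.0005
```

Request:
{"name": "drive_tool", "arguments": {
  "offset": [
    [0, 0.001, 0],
    [0, 0.0022, 0]
  ],
  "angular": [
    [0, 0, 0],
    [0, 0, 0]
  ]
}}

```text
time_s: 20.75
tool_pos: [0.5897, -0.1068, 0.0977]
tool_rot: [-114.2, 89.9, 162.8]
force: [-4.4, -0.1, 2.1]
grip_width: 0.0002
```

Request:
{"name": "drive_tool", "arguments": {
  "offset": [
    [0, 0.001, 0],
    [0, 0.0022, 0]
  ],
  "angular": [
    [0, 0, 0],
    [0, 0, 0]
  ]
}}

```text
time_s: 21.0
tool_pos: [0.5912, -0.1065, 0.0977]
tool_rot: [-106.8, 89.8, 170.2]
force: [-5.9, 0.4, 4.4]
grip_width: 0.0
```

```bash
python3 -c "
from h import *
go(54,-110,98)"
```

```text
t 21.0 bath mm [  75.8 -108.4   97.7] F [-5.92  0.36  4.43]
offset [-0.0002 -0.0218  0.0016] ang [ 0.0004 -0.0012  0.0039]
```

Right 75.8, left ~73. A bit more.

Request:
{"name": "drive_tool", "arguments": {
  "offset": [
    [0, 0.001, 0],
    [0, 0.0022, 0]
  ],
  "angular": [
    [0, 0, 0],
    [0, 0, 0]
  ]
}}

```text
time_s: 21.25
tool_pos: [0.5925, -0.1063, 0.0977]
tool_rot: [-102.7, 89.6, 174.3]
force: [-6.8, -1.1, 4.8]
grip_width: 0.0003
```

Request:
{"name": "drive_tool", "arguments": {
  "offset": [
    [0, 0.001, 0],
    [0, 0.0022, 0]
  ],
  "angular": [
    [0, 0, 0],
    [0, 0, 0]
  ]
}}

```text
time_s: 21.5
tool_pos: [0.5936, -0.106, 0.0977]
tool_rot: [-100.8, 89.5, 176.2]
force: [-7.4, 0.7, 4.5]
grip_width: 0.0001
```

```bash
python3 - <<'E'
from h import *
go(70,110,98)
from cell import vision
import cv2
a=vision.read_camera("scene")["pixels"][:,:,::-1][155:305,175:375]
cv2.imwrite("pics/scene3.png",cv2.resize(a,None,fx=4,fy=4,interpolation=cv2.INTER_CUBIC))
E
```

```text
t 21.5 bath mm [  78.2 -108.1   97.7] F [-7.41  0.71  4.46]
offset [ 2.000e-04 -8.100e-03 -2.181e-01] ang [ 0.0004 -0.0016  0.0086]
```

View pics/scene3.png

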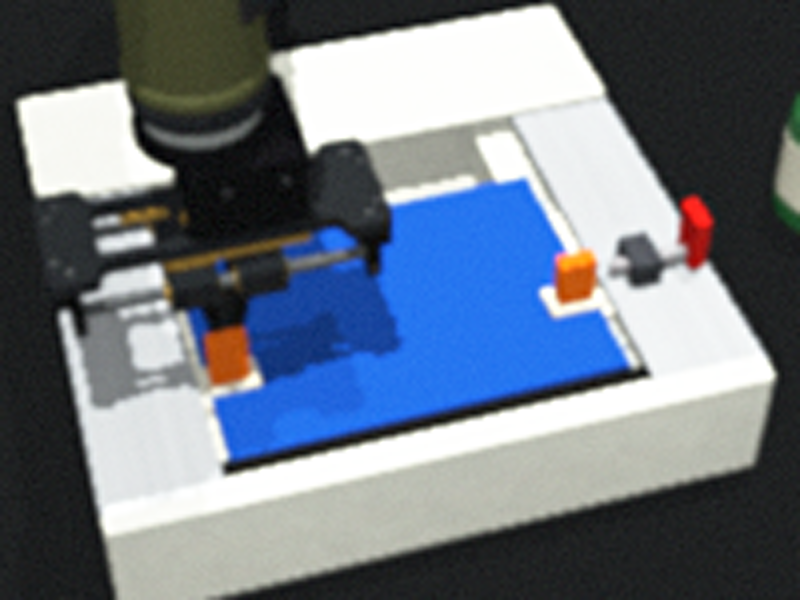

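Request:
{"name": "drive_tool", "arguments": {
  "offset": [
    [0, -0.012, 0],
    [0, -0.016, -0.05],
    [0, -0.016, -0.105],
    [0, -0.016, -0.16],
    [0, -0.016, -0.213],
    [0, -0.016, -0.219],
    [0, -0.011, -0.219],
    [0, -0.007, -0.219]
  ],
  "angular": [
    [0, 0, 0.004],
    [0, 0, 0.008],
    [0, 0, 0.008],
    [0, 0, 0.008],
    [0, 0, 0.008],
    [0, 0, 0.008],
    [0, 0, 0.008],
    [0, 0, 0.008]
  ]
}}

```text
time_s: 22.55
tool_pos: [0.5612, 0.1083, 0.0981]
tool_rot: [150.0, 89.9, 66.8]
force: [-0.8, -0.6, 0.2]
grip_width: 0.0006
```

Request:
{"name": "drive_tool", "arguments": {
  "offset": [
    [0, 0.001, 0],
    [0, 0.002, 0],
    [0, 0.003, 0]
  ],
  "angular": [
    [0, 0, 0],
    [0, 0, 0],
    [0, 0, 0]
  ]
}}

```text
time_s: 22.92
tool_pos: [0.5642, 0.1082, 0.098]
tool_rot: [163.6, 90.0, 80.4]
force: [-1.6, -1.7, 0.4]
grip_width: 0.0003
```

Request:
{"name": "drive_tool", "arguments": {
  "offset": [
    [0, 0.001, 0],
    [0, 0.0022, 0]
  ],
  "angular": [
    [0, 0, 0],
    [0, 0, 0]
  ]
}}

```text
time_s: 23.18
tool_pos: [0.5653, 0.1083, 0.0979]
tool_rot: [-96.7, 89.9, -179.9]
force: [-3.9, -0.7, 3.2]
grip_width: 0.0007
```

Request:
{"name": "drive_tool", "arguments": {
  "offset": [
    [0, 0.001, 0],
    [0, 0.0022, 0]
  ],
  "angular": [
    [0, 0, 0],
    [0, 0, 0]
  ]
}}

```text
time_s: 23.42
tool_pos: [0.5671, 0.1085, 0.0979]
tool_rot: [-88.2, 89.8, -171.4]
force: [-4.6, -1.6, 2.8]
grip_width: 0.0004
```

Request:
{"name": "drive_tool", "arguments": {
  "offset": [
    [0, 0.001, 0],
    [0, 0.0022, 0]
  ],
  "angular": [
    [0, 0, 0],
    [0, 0, 0]
  ]
}}

```text
time_s: 23.68
tool_pos: [0.5691, 0.1088, 0.0978]
tool_rot: [-87.3, 89.8, -170.5]
force: [-3.9, -2.1, 3.8]
grip_width: 0.0001
```

```bash
python3 -c "
from h import *
go(54,110,98)"
```

```text
t 23.675 bath mm [ 80.1 108.   97.8] F [-3.93 -2.13  3.79]
offset [-0.0001 -0.0261 -0.0019] ang [-0.0029  0.0002  0.0037]
```

Request:
{"name": "drive_tool", "arguments": {
  "offset": [
    [0, 0.001, 0],
    [0, 0.002, 0]
  ],
  "angular": [
    [0, 0, 0],
    [0, 0, 0.003]
  ]
}}

```text
time_s: 23.92
tool_pos: [0.571, 0.109, 0.0978]
tool_rot: [-79.1, 89.9, -162.2]
force: [-4.6, -1.6, 3.7]
grip_width: 0.0001
```

```bash
python3 -c "
from h import *
go(74,-110,98)"
```

```text
t 23.925 bath mm [ 82.  108.   97.8] F [-4.56 -1.59  3.72]
offset [-2.00e-04 -7.30e-03  2.18e-01] ang [-0.003   0.0002  0.001 ]
```

Request:
{"name": "drive_tool", "arguments": {
  "offset": [
    [0, -0.012, 0],
    [0, -0.016, 0.05],
    [0, -0.016, 0.105],
    [0, -0.016, 0.16],
    [0, -0.016, 0.213],
    [0, -0.016, 0.22],
    [0, -0.009, 0.22],
    [0, -0.005, 0.22]
  ],
  "angular": [
    [0, 0, 0],
    [0, 0, 0],
    [0, 0, 0],
    [0, 0, 0],
    [0, 0, 0],
    [0, 0, 0],
    [0, 0, 0],
    [0, 0, 0]
  ]
}}

```text
time_s: 24.92
tool_pos: [0.5931, -0.1074, 0.0981]
tool_rot: [155.0, 89.9, 72.0]
force: [0.5, 0.3, 0.3]
grip_width: 0.0008
```

Request:
{"name": "drive_tool", "arguments": {
  "offset": [
    [0, 0.001, 0],
    [0, 0.002, 0],
    [0, 0.003, 0]
  ],
  "angular": [
    [0, 0, 0],
    [0, 0, 0],
    [0, 0, 0]
  ]
}}

```text
time_s: 25.3
tool_pos: [0.5952, -0.1058, 0.0977]
tool_rot: [-140.1, 89.9, 137.0]
force: [-2.9, 1.9, -0.2]
grip_width: 0.0004
```

Request:
{"name": "drive_tool", "arguments": {
  "offset": [
    [0, 0.001, 0],
    [0, 0.002, 0]
  ],
  "angular": [
    [0, 0, 0],
    [0, 0, 0]
  ]
}}

```text
time_s: 25.55
tool_pos: [0.5968, -0.1058, 0.0977]
tool_rot: [-126.1, 89.8, 151.0]
force: [-2.8, -0.1, 1.6]
grip_width: 0.0007
```

```bash
python3 -c "
from h import *
go(54,-110,98)"
```

```text
t 25.55 bath mm [  81.4 -108.3   97.7] F [-2.82 -0.14  1.63]
offset [-0.0002 -0.0274  0.0016] ang [ 0.0011 -0.0018  0.0025]
```

Request:
{"name": "drive_tool", "arguments": {
  "offset": [
    [0, 0.001, 0],
    [0, 0.002, 0]
  ],
  "angular": [
    [0, 0, 0],
    [0, 0, 0.002]
  ]
}}

```text
time_s: 25.8
tool_pos: [0.5981, -0.1057, 0.0977]
tool_rot: [-130.4, 89.8, 146.7]
force: [-7.2, 0.9, 5.0]
grip_width: 0.0001
```

Request:
{"name": "drive_tool", "arguments": {
  "offset": [
    [0, 0.001, 0],
    [0, 0.0015, 0]
  ],
  "angular": [
    [0, 0, 0],
    [0, 0, 0]
  ]
}}

```text
time_s: 26.05
tool_pos: [0.5984, -0.1057, 0.0977]
tool_rot: [-112.4, 89.7, 164.6]
force: [-8.5, 1.0, 5.3]
grip_width: 0.0006
```

```bash
python3 -c "
from h import *
go(54,-110,98)"
```

```text
t 26.05 bath mm [  83.  -108.4   97.7] F [-8.45  0.97  5.34]
offset [-0.0002 -0.029   0.0016] ang [ 0.0007 -0.0021  0.0051]
```

Request:
{"name": "drive_tool", "arguments": {
  "offset": [
    [0, -0.012, 0],
    [0, -0.016, -0.05],
    [0, -0.016, -0.105],
    [0, -0.016, -0.16],
    [0, -0.016, -0.213],
    [0, -0.016, -0.219],
    [0, -0.009, -0.219],
    [0, -0.004, -0.219]
  ],
  "angular": [
    [0, 0, 0.004],
    [0, 0, 0.005],
    [0, 0, 0.005],
    [0, 0, 0.005],
    [0, 0, 0.005],
    [0, 0, 0.005],
    [0, 0, 0.005],
    [0, 0, 0.005]
  ]
}}

```text
time_s: 27.05
tool_pos: [0.5689, 0.1089, 0.0981]
tool_rot: [140.7, 89.9, 57.6]
force: [0.2, -0.4, 0.3]
grip_width: 0.0005
```

Request:
{"name": "drive_tool", "arguments": {
  "offset": [
    [0, 0.001, 0],
    [0, 0.002, 0],
    [0, 0.003, 0]
  ],
  "angular": [
    [0, 0, 0],
    [0, 0, 0],
    [0, 0, 0]
  ]
}}

```text
time_s: 27.42
tool_pos: [0.5717, 0.1086, 0.098]
tool_rot: [-179.7, 90.0, 97.1]
force: [-1.5, -0.5, 0.5]
grip_width: 0.0002
```

Request:
{"name": "drive_tool", "arguments": {
  "offset": [
    [0, 0.001, 0],
    [0, 0.0015, 0]
  ],
  "angular": [
    [0, 0, 0],
    [0, 0, 0]
  ]
}}

```text
time_s: 27.68
tool_pos: [0.572, 0.1086, 0.0978]
tool_rot: [-99.0, 89.9, 177.8]
force: [-6.6, -1.5, 3.8]
grip_width: 0.0004
```

Request:
{"name": "drive_tool", "arguments": {
  "offset": [
    [0, 0.001, 0],
    [0, 0.0015, 0]
  ],
  "angular": [
    [0, 0, 0],
    [0, 0, 0]
  ]
}}

```text
time_s: 27.92
tool_pos: [0.5721, 0.1086, 0.0979]
tool_rot: [-86.5, 89.7, -169.7]
force: [-6.8, -2.1, 6.2]
grip_width: 0.0005
```

```bash
python3 - <<'E'
from h import *
go(54,-110,98)
from cell import vision
import cv2
a=vision.read_camera("scene")["pixels"][:,:,::-1][205:280,205:345]
cv2.imwrite("pics/scene4.png",cv2.resize(a,None,fx=5.7,fy=5.7,interpolation=cv2.INTER_CUBIC))
E
```

```text
t 27.925 bath mm [ 83.  107.5  97.9] F [-6.75 -2.06  6.23]
offset [ 1.000e-04 -2.840e-02  2.176e-01] ang [-0.0028  0.0003  0.0057]
```

View pics/scene4.png

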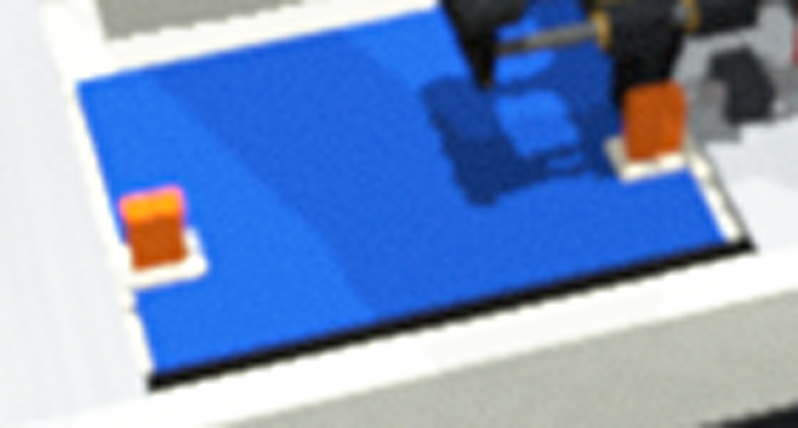

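Request:
{"name": "drive_tool", "arguments": {
  "offset": [
    [0, 0.001, 0],
    [0, 0.002, 0],
    [0, 0.002, 0]
  ],
  "angular": [
    [0, 0, 0.003],
    [0, 0, 0.005],
    [0, 0, 0.005]
  ]
}}

```text
time_s: 28.35
tool_pos: [0.572, 0.1086, 0.0978]
tool_rot: [-75.8, 89.7, -158.9]
force: [-7.4, -2.1, 6.7]
grip_width: 0.0007
```

Request:
{"name": "drive_tool", "arguments": {
  "offset": [
    [0, 0.0015, 0],
    [0, 0.0025, 0],
    [0, 0.0025, 0]
  ],
  "angular": [
    [0, 0, 0.003],
    [0, 0, 0.003],
    [0, 0, 0.003]
  ]
}}

```text
time_s: 28.72
tool_pos: [0.572, 0.1086, 0.0978]
tool_rot: [-72.4, 89.5, -155.5]
force: [-9.6, -2.8, 7.5]
grip_width: 0.0004
```

```bash
python3 -c "
from h import *
go(75,-110,98)"
```

```text
t 28.725 bath mm [ 82.9 107.5  97.8] F [-9.56 -2.76  7.49]
offset [ 0.0004 -0.0075  0.2175] ang [-0.0021  0.0024  0.0075]
```

Request:
{"name": "drive_tool", "arguments": {
  "offset": [
    [0, 0.002, 0],
    [0, 0.0035, 0],
    [0, 0.0035, 0]
  ],
  "angular": [
    [0, 0, 0.005],
    [0, 0, 0.007],
    [0, 0, 0.007]
  ]
}}

```text
time_s: 29.1
tool_pos: [0.5721, 0.1086, 0.0977]
tool_rot: [-65.0, 89.5, -148.1]
force: [-12.4, -3.4, 10.8]
grip_width: 0.0006
```

Request:
{"name": "drive_tool", "arguments": {
  "offset": [
    [0, -0.012, 0],
    [0, -0.016, 0.05],
    [0, -0.016, 0.105],
    [0, -0.016, 0.16],
    [0, -0.016, 0.213],
    [0, -0.016, 0.22],
    [0, -0.009, 0.22],
    [0, -0.004, 0.22]
  ],
  "angular": [
    [0, 0, 0],
    [0, 0, 0],
    [0, 0, 0],
    [0, 0, 0],
    [0, 0, 0],
    [0, 0, 0],
    [0, 0, 0],
    [0, 0, 0]
  ]
}}

```text
time_s: 30.1
tool_pos: [0.5954, -0.1077, 0.0988]
tool_rot: [-68.2, 89.6, -151.1]
force: [0.8, 0.0, -0.8]
grip_width: 0.0003
```

Request:
{"name": "drive_tool", "arguments": {
  "offset": [
    [0, 0.001, 0],
    [0, 0.002, 0],
    [0, 0.003, 0]
  ],
  "angular": [
    [0, 0, 0],
    [0, 0, 0],
    [0, 0, 0]
  ]
}}

```text
time_s: 30.48
tool_pos: [0.5984, -0.1068, 0.0988]
tool_rot: [-68.7, 89.6, -151.6]
force: [-0.1, -0.9, 0.1]
grip_width: 0.0004
```

Request:
{"name": "drive_tool", "arguments": {
  "offset": [
    [0, 0.001, 0],
    [0, 0.002, 0],
    [0, 0.002, 0]
  ],
  "angular": [
    [0, 0, 0],
    [0, 0, 0],
    [0, 0, 0]
  ]
}}

```text
time_s: 30.85
tool_pos: [0.5985, -0.1069, 0.0987]
tool_rot: [-76.7, 89.3, -159.6]
force: [-6.9, 0.2, 5.1]
grip_width: 0.0005
```

Request:
{"name": "drive_tool", "arguments": {
  "offset": [
    [0, 0.0015, 0],
    [0, 0.003, 0],
    [0, 0.003, 0]
  ],
  "angular": [
    [0, 0, 0],
    [0, 0, 0],
    [0, 0, 0]
  ]
}}

```text
time_s: 31.22
tool_pos: [0.5985, -0.1069, 0.0987]
tool_rot: [-82.8, 89.0, -165.7]
force: [-10.1, -0.4, 7.4]
grip_width: 0.0002
```

```bash
python3 -c "
from h import *
go(75,-110,98)"
```

```text
t 31.225 bath mm [  83.  -109.6   98.7] F [-10.06  -0.41   7.35]
offset [ 0.0009 -0.0079  0.0004] ang [0.0012 0.0023 0.018 ]
```

Request:
{"name": "drive_tool", "arguments": {
  "offset": [
    [0, -0.02, 0],
    [-0.05, -0.025, 0],
    [-0.08, -0.02, -0.05],
    [-0.08, -0.015, -0.105],
    [-0.08, -0.01, -0.16],
    [-0.08, -0.005, -0.22],
    [-0.08, 0, -0.28],
    [-0.08, 0.004, -0.335],
    [-0.08, 0.004, -0.342],
    [-0.08, 0.004, -0.342]
  ],
  "angular": [
    [0, 0, 0.01],
    [0, 0, 0.018],
    [0, 0, 0.018],
    [0, 0, 0.018],
    [0, 0, 0.018],
    [0, 0, 0.018],
    [0, 0, 0.018],
    [0, 0, 0.018],
    [0, 0, 0.018],
    [0, 0, 0.018]
  ]
}}

```text
time_s: 32.48
tool_pos: [0.5619, 0.2335, 0.1777]
tool_rot: [2.5, 89.9, -80.4]
force: [0.3, -0.6, -0.1]
grip_width: 0.0007
```

```bash
python3 - <<'E'
from h import *
go(87,232,112)
from cell import vision
import cv2
for n in("scene","top"):
  a=vision.read_camera(n)["pixels"][:,:,::-1]
  a=a[195:295,195:375] if n=="scene" else a[135:285,205:405]
  cv2.imwrite(f"pics/{n}5.png",cv2.resize(a,None,fx=4,fy=4,interpolation=cv2.INTER_CUBIC))
E
```

```text
t 32.475 bath mm [ 88.1 232.7 177.7] F [ 0.32 -0.63 -0.14]
offset [ 0.0657 -0.0011  0.0005] ang [ 0.0021  0.0026 -0.0001]
```

View pics/scene5.png

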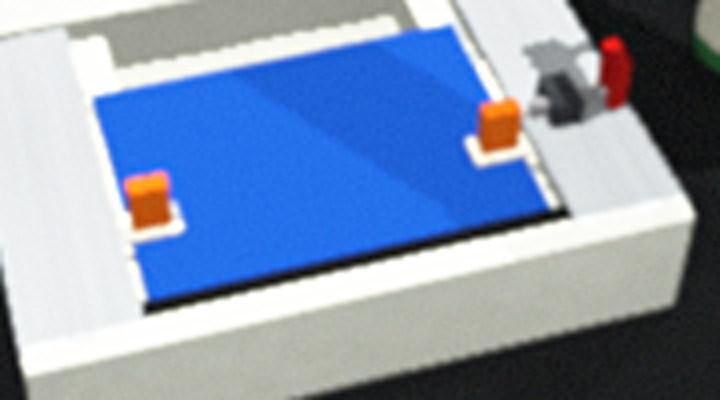

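View pics/top5.png

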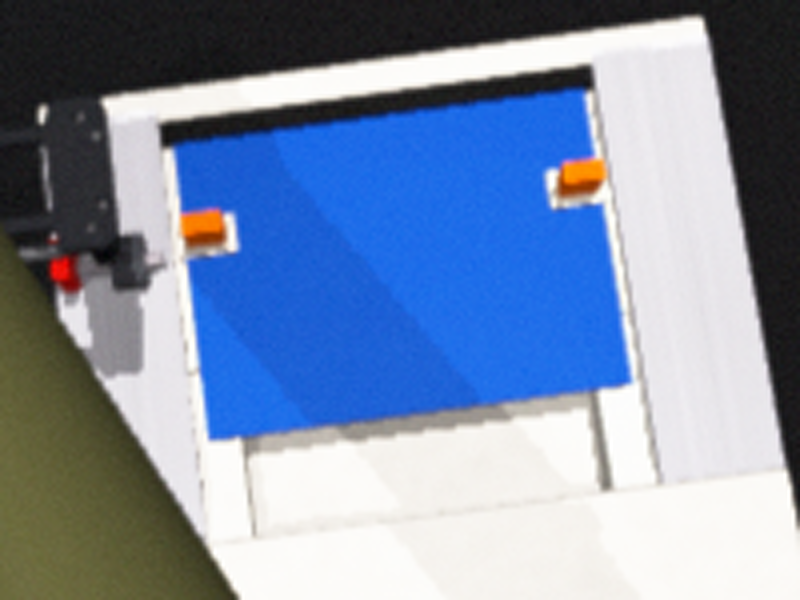

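Request:
{"name": "drive_tool", "arguments": {
  "offset": [
    [0.02, -0.001, 0],
    [0.045, -0.001, 0],
    [0.063, -0.001, 0],
    [0.066, -0.001, 0]
  ],
  "angular": [
    [0, 0, 0],
    [0, 0.002, 0],
    [0, 0.002, 0],
    [0, 0.002, 0]
  ]
}}

```text
time_s: 33.08
tool_pos: [0.5607, 0.2294, 0.1094]
tool_rot: [-53.3, 89.8, -136.5]
force: [-0.1, -0.0, 0.0]
grip_width: 0.0003
```

```bash
python3 - <<'E'
from h import *
C=lambda u,v:crop(u,v,205,135)
ob=[("top",C(175,147),[90,124,78]),("top",C(585,90),[90,-124,78]),("top",C(210,438),[-90,124,78]),("top",C(632,382),[-90,-124,78])]
p,r=fit(ob,[.57,0,.12]); c,s=np.cos(B[2]),np.sin(B[2]); d=p[:2]-B[:2]
print(p,c*d[0]+s*d[1],np.degrees(p[2]-B[2]),r.round(1).tolist())
go(87,190,112)
E
```

```text
[ 5.72357607e-01 -2.21192744e-04  1.22788667e-01] 0.07001154785759083 0.03945769099213382 [[-0.5, -0.8], [0.1, -0.6], [-0.4, 0.8], [0.7, 0.5]]
t 33.075 bath mm [ 86.4 228.8 109.4] F [-0.06 -0.02  0.01]
offset [-0.0025  0.0007  0.0388] ang [-0.0027  0.0025  0.0033]
```

Request:
{"name": "drive_tool", "arguments": {
  "offset": [
    [-0.001, 0, 0.004],
    [-0.001, 0, 0.008],
    [-0.001, 0, 0.011],
    [-0.001, 0, 0.013],
    [-0.001, 0, 0.014]
  ],
  "angular": [
    [0, 0, 0],
    [0, 0, 0],
    [0, 0, 0],
    [0, 0, 0],
    [0, 0, 0]
  ]
}}

```text
time_s: 33.7
tool_pos: [0.5625, 0.2154, 0.1107]
tool_rot: [-49.1, 89.8, -132.3]
force: [0.3, 1.2, -0.1]
grip_width: 0.0002
```

Request:
{"name": "drive_tool", "arguments": {
  "offset": [
    [0, 0, 0.001],
    [0, 0, 0.002],
    [0, 0, 0.003],
    [0, 0, 0.003]
  ],
  "angular": [
    [0, 0, 0],
    [0, 0, 0],
    [0, 0, 0],
    [0, 0, 0]
  ]
}}

```text
time_s: 34.2
tool_pos: [0.5629, 0.2123, 0.1107]
tool_rot: [-48.5, 89.8, -131.7]
force: [1.3, 0.4, 0.1]
grip_width: 0.0007
```

Request:
{"name": "drive_tool", "arguments": {
  "offset": [
    [0, 0, 0.001],
    [0, 0, 0.002],
    [0, 0, 0.003],
    [0, 0, 0.003]
  ],
  "angular": [
    [0, 0, 0],
    [0, 0, 0],
    [0, 0, 0],
    [0, 0, 0]
  ]
}}

```text
time_s: 34.7
tool_pos: [0.5633, 0.2092, 0.1107]
tool_rot: [-48.1, 89.8, -131.3]
force: [-0.2, 1.0, 0.6]
grip_width: 0.0005
```

```bash
python3 -c "
from h import *
go(87,170,112)"
```

```text
t 34.7 bath mm [ 86.5 208.4 110.7] F [-0.22  0.95  0.57]
offset [-0.0012  0.0006  0.0384] ang [-0.0032  0.0026  0.0029]
```

Request:
{"name": "drive_tool", "arguments": {
  "offset": [
    [0, 0, 0.0015],
    [0, 0, 0.003],
    [0, 0, 0.003]
  ],
  "angular": [
    [0, 0, 0],
    [0, 0, 0],
    [0, 0, 0]
  ]
}}

```text
time_s: 35.08
tool_pos: [0.5637, 0.206, 0.1107]
tool_rot: [-48.6, 89.8, -131.8]
force: [0.0, -0.0, 0.1]
grip_width: 0.0003
```

Request:
{"name": "drive_tool", "arguments": {
  "offset": [
    [0, 0, 0.0015],
    [0, 0, 0.003],
    [0, 0, 0.003]
  ],
  "angular": [
    [0, 0, 0],
    [0, 0, 0],
    [0, 0, 0]
  ]
}}

```text
time_s: 35.45
tool_pos: [0.5639, 0.2038, 0.1108]
tool_rot: [-57.3, 89.8, -140.5]
force: [-0.1, 3.5, -1.3]
grip_width: 0.001
```

Request:
{"name": "drive_tool", "arguments": {
  "offset": [
    [0, 0, 0.0015],
    [0, 0, 0.003],
    [0, 0, 0.003]
  ],
  "angular": [
    [0, 0, 0],
    [0, 0, 0],
    [0, 0, 0]
  ]
}}

```text
time_s: 35.83
tool_pos: [0.5643, 0.2006, 0.1107]
tool_rot: [-56.8, 89.8, -140.0]
force: [-0.5, 3.8, -0.6]
grip_width: 0.0005
```

```bash
python3 - <<'E'
from h import *
go(87,170,112)
from cell import vision
import cv2
for n in("scene",):
  a=vision.read_camera(n)["pixels"][:,:,::-1]
  a=a[175:275,245:395] 
  cv2.imwrite(f"pics/{n}6.png",cv2.resize(a,None,fx=5,fy=5,interpolation=cv2.INTER_CUBIC))
E
```

```text
t 35.825 bath mm [ 86.5 199.8 110.7] F [-0.48  3.81 -0.62]
offset [-0.0012  0.0006  0.0298] ang [-0.0031  0.0018  0.0028]
```

View pics/scene6.png

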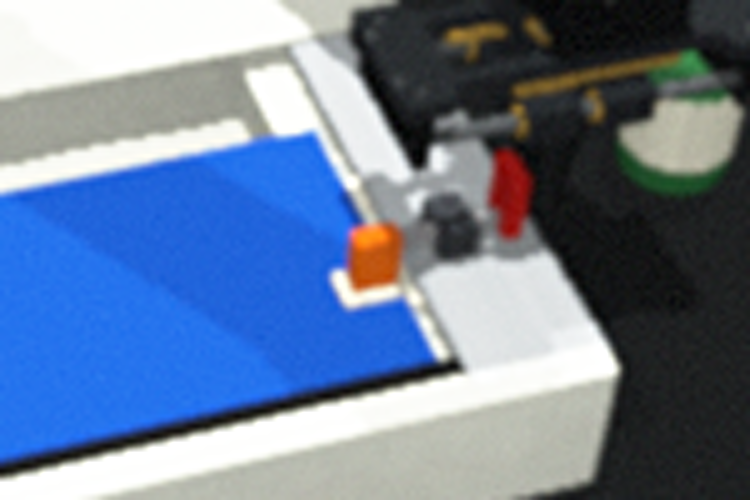

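Request:
{"name": "drive_tool", "arguments": {
  "offset": [
    [0, 0, 0.0015],
    [0, 0, 0.003],
    [0, 0, 0.004]
  ],
  "angular": [
    [0, 0, 0],
    [0, 0, 0],
    [0, 0, 0]
  ]
}}

```text
time_s: 36.25
tool_pos: [0.5648, 0.1964, 0.1107]
tool_rot: [-55.4, 89.8, -138.6]
force: [-0.1, 3.1, -0.7]
grip_width: 0.0009
```

Request:
{"name": "drive_tool", "arguments": {
  "offset": [
    [0, 0, 0.0015],
    [0, 0, 0.003],
    [0, 0, 0.004]
  ],
  "angular": [
    [0, 0, 0],
    [0, 0, 0],
    [0, 0, 0]
  ]
}}

```text
time_s: 36.62
tool_pos: [0.5653, 0.1923, 0.1108]
tool_rot: [-55.1, 89.8, -138.3]
force: [0.4, 2.5, -0.7]
grip_width: 0.0006
```

Request:
{"name": "drive_tool", "arguments": {
  "offset": [
    [0, 0, 0.0015],
    [0, 0, 0.003],
    [0, 0, 0.004]
  ],
  "angular": [
    [0, 0, 0],
    [0, 0, 0],
    [0, 0, 0]
  ]
}}

```text
time_s: 37.0
tool_pos: [0.5658, 0.1882, 0.1107]
tool_rot: [-54.3, 89.8, -137.5]
force: [-0.0, 4.6, -1.0]
grip_width: 0.0005
```

Request:
{"name": "drive_tool", "arguments": {
  "offset": [
    [0, 0, 0.0015],
    [0, 0, 0.003],
    [0, 0, 0.004]
  ],
  "angular": [
    [0, 0, 0],
    [0, 0, 0],
    [0, 0, 0]
  ]
}}

```text
time_s: 37.38
tool_pos: [0.5663, 0.184, 0.1108]
tool_rot: [-53.9, 89.8, -137.1]
force: [0.7, 2.7, -1.1]
grip_width: 0.0007
```

Request:
{"name": "drive_tool", "arguments": {
  "offset": [
    [0, 0, 0.0015],
    [0, 0, 0.003],
    [0, 0, 0.004]
  ],
  "angular": [
    [0, 0, 0],
    [0, 0, 0],
    [0, 0, 0]
  ]
}}

```text
time_s: 37.75
tool_pos: [0.5668, 0.1799, 0.1108]
tool_rot: [-52.6, 89.8, -135.8]
force: [0.3, 3.1, -1.3]
grip_width: 0.0003
```

```bash
python3 -c "
from h import *
go(87,165,112)"
```

```text
t 37.75 bath mm [ 86.5 178.9 110.8] F [ 0.33  3.1  -1.34]
offset [-0.0012  0.0006  0.0139] ang [-0.0038  0.0022  0.0029]
```

Bolt is past the tab, no strike. Continue.

Request:
{"name": "drive_tool", "arguments": {
  "offset": [
    [0, 0, 0.0015],
    [0, 0, 0.003],
    [0, 0, 0.004]
  ],
  "angular": [
    [0, 0, 0],
    [0, 0, 0],
    [0, 0, 0]
  ]
}}

```text
time_s: 38.12
tool_pos: [0.5673, 0.1758, 0.1107]
tool_rot: [-53.0, 89.8, -136.2]
force: [-0.1, 2.7, -0.7]
grip_width: 0.0005
```

Request:
{"name": "drive_tool", "arguments": {
  "offset": [
    [0, 0, 0.0015],
    [0, 0, 0.003],
    [0, 0, 0.004]
  ],
  "angular": [
    [0, 0, 0],
    [0, 0, 0],
    [0, 0, 0]
  ]
}}

```text
time_s: 38.5
tool_pos: [0.5679, 0.1716, 0.1108]
tool_rot: [-51.5, 89.8, -134.7]
force: [1.1, 2.7, -1.5]
grip_width: 0.0003
```

Request:
{"name": "drive_tool", "arguments": {
  "offset": [
    [0, 0, 0.001],
    [0, 0, 0.002],
    [0, 0, 0.003]
  ],
  "angular": [
    [0, 0, 0],
    [0, 0, 0],
    [0, 0, 0]
  ]
}}

```text
time_s: 38.88
tool_pos: [0.5682, 0.1686, 0.1108]
tool_rot: [-51.6, 89.8, -134.9]
force: [1.4, 3.8, -1.6]
grip_width: 0.0002
```

Request:
{"name": "drive_tool", "arguments": {
  "offset": [
    [0, 0, 0.001],
    [0, 0, 0.002],
    [0, 0, 0.002]
  ],
  "angular": [
    [0, 0, 0],
    [0, 0, 0],
    [0, 0, 0]
  ]
}}

```text
time_s: 39.25
tool_pos: [0.5685, 0.1664, 0.1108]
tool_rot: [-49.3, 89.8, -132.5]
force: [0.2, 2.5, -1.7]
grip_width: 0.0005
```

Request:
{"name": "drive_tool", "arguments": {
  "offset": [
    [0, 0, 0.001],
    [0, 0, 0.002],
    [0, 0, 0.002]
  ],
  "angular": [
    [0, 0, 0],
    [0, 0, 0],
    [0, 0, 0]
  ]
}}

```text
time_s: 39.62
tool_pos: [0.5686, 0.1653, 0.1108]
tool_rot: [-65.8, 89.8, -149.0]
force: [0.1, 4.6, -1.8]
grip_width: 0.0002
```

```bash
python3 -c "
from h import *
go(87,165,112)"
```

```text
t 39.625 bath mm [ 86.5 164.2 110.8] F [ 0.12  4.61 -1.84]
offset [-0.0012  0.0005 -0.0008] ang [-0.0036  0.0012  0.0026]
```

Request:
{"name": "drive_tool", "arguments": {
  "offset": [
    [0, 0, 0.001],
    [0, 0, 0.002],
    [0, 0, 0.002]
  ],
  "angular": [
    [0, 0, 0],
    [0, 0, 0],
    [0, 0, 0]
  ]
}}

```text
time_s: 40.0
tool_pos: [0.5686, 0.1653, 0.1108]
tool_rot: [-122.4, 89.9, 154.4]
force: [1.6, 5.9, -1.4]
grip_width: 0.0005
```

Request:
{"name": "drive_tool", "arguments": {
  "offset": [
    [0, 0, 0.001],
    [0, 0, 0.0025],
    [0, 0, 0.0025]
  ],
  "angular": [
    [0, 0, 0],
    [0, 0, 0],
    [0, 0, 0]
  ]
}}

```text
time_s: 40.38
tool_pos: [0.5685, 0.1653, 0.1108]
tool_rot: [-161.7, 89.7, 115.3]
force: [1.3, 8.2, -2.5]
grip_width: 0.0007
```

Request:
{"name": "drive_tool", "arguments": {
  "offset": [
    [0, 0, -0.02],
    [-0.01, 0, -0.03],
    [-0.06, 0, -0.03],
    [-0.11, -0.03, -0.03],
    [-0.14, -0.08, -0.03],
    [-0.15, -0.13, -0.03],
    [-0.15, -0.16, -0.03],
    [-0.15, -0.16, -0.03],
    [-0.15, -0.16, -0.03]
  ],
  "angular": [
    [0, 0, 0],
    [0, 0, 0],
    [0, 0, 0],
    [0, 0, 0],
    [0, 0, 0],
    [0, 0, 0],
    [0, 0, 0],
    [0, 0, 0],
    [0, 0, 0]
  ]
}}

```text
time_s: 41.5
tool_pos: [0.407, 0.175, 0.2619]
tool_rot: [-179.3, 89.8, 97.6]
force: [0.7, -0.5, -0.8]
grip_width: 0.0005
```

```bash
python3 - <<'E'
from h import *
go(87,165,112)
from cell import vision
import cv2
a=vision.read_camera("scene")["pixels"][:,:,::-1]; b=vision.read_camera("top")["pixels"][:,:,::-1]
cv2.imwrite("pics/scene7.png",cv2.resize(a[175:295,195:395],None,fx=4,fy=4,interpolation=cv2.INTER_CUBIC))
cv2.imwrite("pics/top7.png",cv2.resize(b[135:285,205:405],None,fx=4,fy=4,interpolation=cv2.INTER_CUBIC))
cv2.imwrite("pics/scene7f.png",a)
for d in(30,40):print(proj("top",pose(B,[87,190-d,128])),proj("scene",pose(B,[87,190-d,128])))
E
```

```text
t 41.5 bath mm [-72.8 193.5 261.9] F [ 0.72 -0.48 -0.83]
offset [0.1498 0.1598 0.029 ] ang [-0.0006 -0.0039  0.    ]
[[232.86825845 197.36919028]] [[338.01301369 209.65501844]]
[[237.27916958 196.77657312]] [[334.24060636 210.44412103]]
```

View pics/scene7.png

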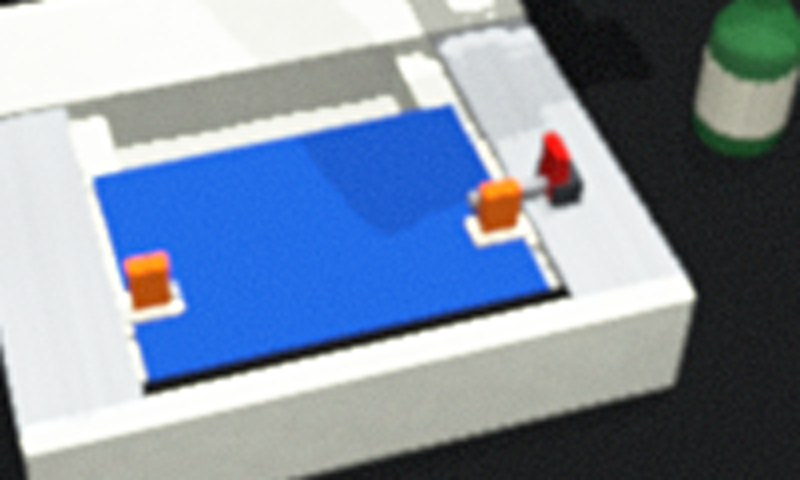

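View pics/top7.png

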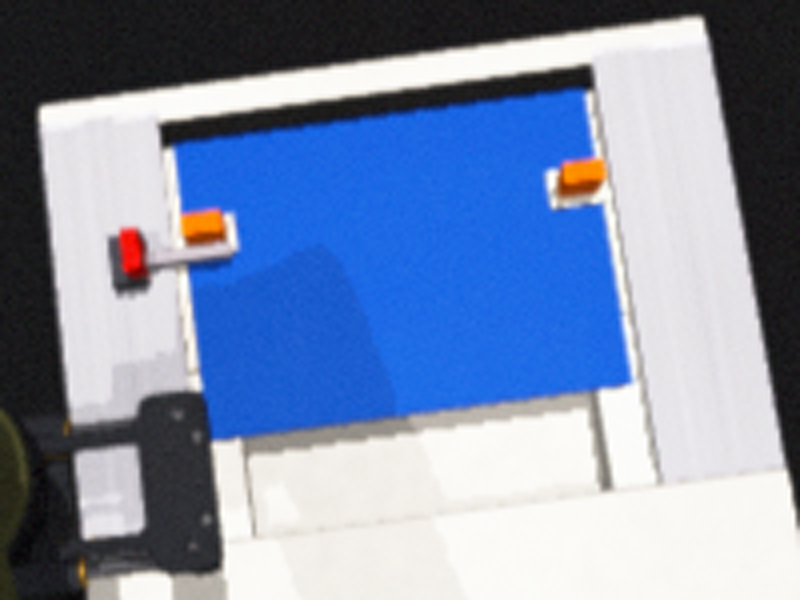

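View pics/scene7f.png

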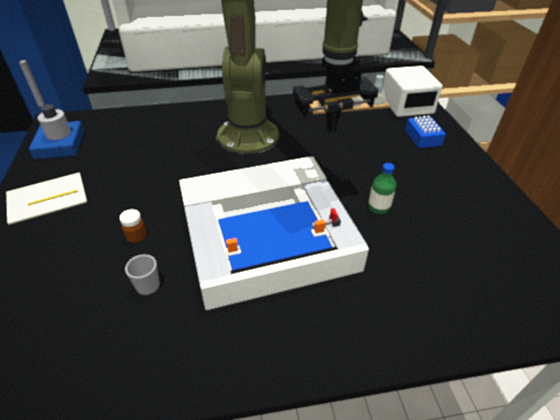

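```bash
python3 -c "
from cell import sign_off
print(sign_off())"
```

```text
the job is handed in; nothing more can be done
None
```

The bath is closed, the bolt is across behind the cover's left tab, and I handed the job in at about 41.5 s of the 72 s allowed. The sign-off gives no verdict.

- **Cover:** I pushed the two orange tabs in turn with closed fingers, a few millimetres at a time, changing over when the force rose or one end got ahead. Both ends then stopped moving at the same tool position (83.0 and 82.9 mm along the closing direction) and gave no further under a firmer push. Before the bolt, a camera fit put the cover at 70.0 mm, which is its home position, and 0.04° out of square. Camera calibration is only good to about 2 mm, so the hard stop is the stronger evidence.
- **Bolt:** It slid at 3 to 5 N without striking the tab and came to a hard end after about 40 mm. The red tab in the top picture sits where 40 mm of travel should put it.
- **Forces:** The largest reading while pushing the cover was about 13 N along the push, or about 17 N including an upward part. The largest on the bolt was about 9 N. Readings come only at the end of each move, so a brief higher peak between them would not have shown.
- **Bystanders and arm:** The bottle, jar and pot stand where they were in the last picture. The arm is clear and touching nothing.

No check failed or disagreed with another.

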